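Put the loaded pot tray away in the drying rack

ROBOT

A 7-joint arm with a two-finger parallel gripper is mounted at the origin on the work surface. World frame = base frame: x ahead of the robot, y to its left, z up, the work surface at z = 0. Lengths are in m, angles in degrees, forces in N, time in s.
With the tool pointing down it reaches from about 0.425 to 0.825 m from the base axis. Payload 3.6 kg.
Tool frame: the origin (TCP) lies midway between the tips of the shut fingers; the grasp point (between the pads) lies 19 mm behind it; z points along the fingers, y is the line along which they close (so a half turn about z gives the same grasp; the last joint's range is limited). The gripper opens to 93 mm and grips with 3 to 60 N. Pads are 15 mm wide; open, the fingers measure 128 mm over their backs; the gripper's body (75 mm by 188 mm) begins 65 mm behind the grasp point.
Start: joints at [72.393, 35.231, -0.722, 81.555, 0.464, 63.22, -2.315], TCP at [0.18, -0.625, 0.188] pointing down, gripper open.
Joint ranges: [-178.69, 178.69], [-17.37, 117.87], [-77.05, 75.6], [15.02, 138.74], [-78.02, 258.01], [0.78, 113.62], [-162.83, 162.83]. Speed limits (degrees/s): [159.86, 159.86, 180, 180, 180, 180, 180].

INTERFACE

Orientations are given as a 3x3 rotation matrix whose columns are the frame's x, y, z axes.
In Python, from station import observe, grab_frame, job_done gives the robot as it stands.
- The arm moves only by the tool jog_arm, never from a script. Its argument "deltas" is a list of rows, each an object with "dp": the shift along the tool's x, y, z normalised to -1 to 1, where 1 is 80 mm, a list of three; "angular": the turn, a rotation vector about the tool's x, y, z normalised to -1 to 1, where 1 is 60 degrees, a list of three; "fingers": the closure, from 0 (fully open) to 1 (shut). In form: [{"dp": [tx, ty, tz], "angular": [ax, ay, az], "fingers": fingers}, ...]. A call has 1 to 5 rows; each row is the pose to reach, as a shift and turn from the pose commanded when the call began, along the tool's axes at that moment; what a row does not reach only later rows make up. A row lasts 1/12 s, in which the tool goes at most 41.7 mm and 7.16 degrees, less where a joint would pass 70% of its speed; a pose out of reach is approached as far as the arm can. A call with a number of a shift or a turn outside -1 to 1 is refused whole. A call with a gripper value outside its range is refused whole. The fingers move at their own pace and stop on an object; "newtons" is the grip in N (left out, the last holds). Time passes only in rows, so rows that repeat a pose let the fingers close. It gives the time, the measured TCP pose, the force, the opening and the grip force at its end, in the units of the state.
- observe(): the state, without advancing time (a new reading comes with each control period).
- grab_frame(name): name is "scene" or "top" or "wrist"; returns a dict with "image" (420x560x3 uint8, red, green, blue), "range_z" (420x560 float32, m along the optical axis (not along the pixel's ray), 0 where there is no reading), "vfov" (degrees; the focal length in pixels is half the picture's height over the tangent of half this angle, whatever the lens; pixels are square), "cx", "cy" (the principal point, pixels), "origin" and "rotation" of the camera in the world. Camera axes: x right, y down, z forward; pixel columns grow to the right and rows downward; lengths in m; the calibration is good to about 2 mm. A picture is of the moment at which its call begins.
- job_done(): hands the job in; it is judged then, once.
The state is a dict: "clock": time; "joint_positions": joint angles; "joint_velocities": joint speeds; "joint_efforts": joint torques, N m; "position": TCP position; "orientation": TCP orientation; "wrist_force": force on the tool from outside, world axes, zero at the start; "wrist_torque": the same for the moment, N m; "opening": finger opening in m; "grasp_force": force on a finger pad.
Only numpy, scipy, OpenCV 4.12 (cv2) and the standard library are available. Lean on these libraries where they do the work, as an engineer would, in place of code of your own. Each camera call takes 0.05 s, during which the arm holds its last target. There are 200 camera calls.

TASK

Slide the tray of paint pots that stands on the table into the empty bay of the drying rack, front end first with its tongue left towards the open front, all the way home, so that it lies flat on the bay's floor with its tail dropped down behind the retaining lip. Keep the three pots standing in their pockets, and leave the tray already in the rack, the tin, the towel roll and the bottle where they are.

Things in the scene. Friction and masses are not known exactly. Their poses are not given: they have to be found in the camera images.
- rack: Low plywood drying rack fixed on the table; two equal bays side by side, open at the front (-x). Origin on the table at the rear face of the lips, midway between the bays; +x runs into the bays, z up. Bay centres y = +60 and -60 mm. Base board 12 mm thick (its top is the bay floor), x -10 to 166. Roof posts 12 mm square at x 35 and 150, y -106, 0, 106. One bay, either one, already holds a tray.
- roof_edge (a point): Middle of the lower front edge of the rack's slatted roof: rack x -28, y 0, z 106 mm. The roof is 6 mm thick (top 112 mm above the table), y -118 to 118, and overhangs the lips by 28 mm; slats cover x -28 to 10, 48 to 108 and 132 to 166 mm, with gaps between. Axes as the rack's.
- lip_left (a point): Middle of the upper rear edge of the retaining lip of the left (+y) bay: rack x 0, y 60, z 22 mm. The lip is 8 mm thick (x -8 to 0), spans the bay and stands 10 mm above the bay floor. The bay is 72 mm wide between guide walls that reach 40 mm above the table and widen by 5 mm each side towards x = 0. Rear stop at x 156 mm (top 37 mm high), so a tray has 6 mm play in length.
- lip_right (a point): The same point of the right (-y) bay, which is the same in all: rack x 0, y -60, z 22 mm.
- bay_left (a point): Point on the floor of the bay at the rack's +y side, midway between lip and rear stop (rack x 78, y +60, z 12 mm): where the underside centre of a tray in that bay lies. Axes as the rack's.
- bay_right (a point): The same point of the bay at the rack's -y side (rack x 78, y -60, z 12 mm).
- tray: The tray to put away, grey plastic, on the table: 150 mm long (x), 66 wide (y), walls 34 high and 4 thick, floor 4, two cross walls making three pockets. Origin: centre of its underside; +x points to its front end (nose). At the tail (-x) an upright tongue to grip, 12 mm thick in y, juts out over x -75 to -105, z 26 to 46 mm. 0.46 kg with pots, balanced near its centre.
- tray_tongue (a point): Centre of the gripping area of the tray's tongue: x -90, y 0, z 38 mm in the tray's frame, axes as the tray's.
- tray_nose (a point): Middle of the lower edge of the tray's front end: x +75, y 0, z 0 mm in the tray's frame.
- parked_tray: An identical tray with three pots, already home in one of the two bays (left or right differs from start to start); origin and axes as for the tray. The other bay is empty.
- tin: Closed tin, 68 mm across, 85 mm high, standing on the roof above the empty bay; origin: centre of its underside.
- towel_roll: Roll of paper towels on a stand, 140 mm across at the foot, 212 mm high (its rod 260), on the table; origin: centre of its underside.
- medium_bottle: White bottle, 60 mm across, 160 mm high, on the table; origin: centre of its underside.
- pot0: White paint pot with a lid, 38 mm across, 48 mm high, standing loose in the tray's tail pocket; origin: centre of its underside.
- pot1: White paint pot with a lid, 38 mm across, 48 mm high, standing loose in the tray's middle pocket; origin: centre of its underside.
- pot2: White paint pot with a lid, 38 mm across, 48 mm high, standing loose in the tray's front pocket; origin: centre of its underside.
There are look-alikes about, which are no part of the job. What is shaped like the pot2 but orange or turquoise is not meant.

How it is judged (in metres and radians):
At the end, for the whole second after the job is handed in: The tray is at rest in a bay, nose to the rear: underside centre within 6 mm (height 4 mm) of the bay's point, lined up within 0.08 and level within 0.05 rad; its pots stand in it within 0.15 rad and 8 mm of its floor; other tray within 15 mm, tin, roll and bottle within 25 mm of their starts (((x of tray in the frame of bay_left between -0.006 and 0.006 m and y of tray in the frame of bay_left between -0.006 and 0.006 m and z of tray in the frame of bay_left between -0.004 and 0.004 m and x of tray_nose in the frame of bay_left above 0.06 m and angle between the x axis of tray and the x axis of rack, either way round below 0.08 rad) or (x of tray in the frame of bay_right between -0.006 and 0.006 m and y of tray in the frame of bay_right between -0.006 and 0.006 m and z of tray in the frame of bay_right between -0.004 and 0.004 m and x of tray_nose in the frame of bay_right above 0.06 m and angle between the x axis of tray and the x axis of rack, either way round below 0.08 rad)) and angle between tray's own z axis and vertical below 0.05 rad and linear speed of tray below 0.01 m/s and angle between each of pot0, pot1, pot2's own z axis and vertical below 0.15 rad and z of pot0 in the frame of tray between 0 and 0.012 m and horizontal distance between each of pot0, pot1, pot2 and tray below 0.065 m and z of pot1 in the frame of tray between 0 and 0.012 m and z of pot2 in the frame of tray between 0 and 0.012 m and distance of parked_tray from where it was at the start of the episode below 0.015 m and distance of each of tin, towel_roll, medium_bottle from where it was at the start of the episode below 0.025 m); the robot touches nothing.
It fails at once if a paint pot tips over or leaves the tray (angle between any of pot0, pot1, pot2's own z axis and vertical above 0.7 rad or distance between any of pot0, pot1, pot2 and tray above 0.1 m).
It fails at once if the tray already in the rack is moved by more than 15 mm (distance of parked_tray from where it was at the start of the episode above 0.015 m).
It fails at once if the tin, the towel roll or the bottle is moved by more than 25 mm or tipped (distance of any of tin, towel_roll, medium_bottle from where it was at the start of the episode above 0.025 m or angle between any of tin, towel_roll, medium_bottle's own z axis and vertical above 0.3 rad).
It also fails if it takes over 72 s, if anything falls off the work surface, if the arm or the gripper's body presses on something with over 40 N, if the wrist force passes 120 N, or if a joint passes its speed limit or range.

## Working session

There is one attempt and no reset: what is moved stays moved. The work goes in short steps, Python scripts to look and compute and a tool call to move; the robot and the scene stay as the last step left them, time stands still between calls to the robot, and variables do not carry over. Pictures are saved under pics/ and viewed, at most 10 in all, crops included, and the job is handed in when it is done.

Besides the shell and the picture viewer there is one more tool, called after "Request:" as name(argument=value, ...), one argument or row to a line, values as JSON. jog_arm: Moves the arm, as the interface text tells. Scaled input: -1 to 1 covers 80 mm each way for a shift and 60 degrees each way for a turn. Its arguments: {"type":"object","properties":{"deltas":{"type":"array","items":{"type":"object","properties":{"dp":{"type":"array","items":{"type":"number"}},"angular":{"type":"array","items":{"type":"number"}},"fingers":{"type":"number"}}}},"newtons":{"type":"number"}},"required":["deltas"]}

```bash
mkdir -p pics; ls; cat > h.py <<'E'
import numpy as np, cv2
from station import observe, grab_frame, job_done
def save(f,name,crop=None,scale=1):
    im=f["image"][:,:,::-1]
    if crop: r0,r1,c0,c1=crop; im=im[r0:r1,c0:c1]
    if scale!=1: im=cv2.resize(im,None,fx=scale,fy=scale,interpolation=cv2.INTER_CUBIC)
    cv2.imwrite("pics/"+name+".png",im)
def foc(f): return f["image"].shape[0]/2/np.tan(np.radians(f["vfov"])/2)
def ray(f,c,r):
    d=np.array([(c-f["cx"])/foc(f),(r-f["cy"])/foc(f),1.]); return np.array(f["origin"]),np.array(f["rotation"])@d
def pt(f,c,r):
    o,d=ray(f,c,r); return o+d*f["range_z"][int(round(r)),int(round(c))]
def atz(f,c,r,z):
    o,d=ray(f,c,r); return o+d*(z-o[2])/d[2]
def cloud(f):
    H,W=f["range_z"].shape; c,r=np.meshgrid(np.arange(W),np.arange(H))
    d=np.stack([(c-f["cx"])/foc(f),(r-f["cy"])/foc(f),np.ones_like(c)],-1)*f["range_z"][...,None]
    return d@np.array(f["rotation"]).T+np.array(f["origin"])
def proj(f,p):
    q=(np.array(p)-f["origin"])@np.array(f["rotation"]); return q[:2]/q[2]*foc(f)+[f["cx"],f["cy"]]
E
python3 - <<'E'
from h import *
import pickle
F={n:grab_frame(n) for n in("scene","top","wrist")}
pickle.dump(F,open("f0.pkl","wb"))
for n in F: print(n,F[n]["origin"],F[n]["rotation"],F[n]["vfov"])
save(F["scene"],"s0");save(F["top"],"t0");s=observe();print(s["position"],s["orientation"],s["clock"])
E
```

```text
pics
scene [ 1.20225042 -0.2830502   0.57774897] [[ 0.36038332  0.52645135 -0.7700473 ]
 [ 0.93251965 -0.18293676  0.31135389]
 [ 0.02304272 -0.83029099 -0.55685358]] 56.94317591775984
top [ 0.44808692 -0.02252251  0.95165463] [[ 2.56338586e-03 -9.95134190e-01  9.84955428e-02]
 [-9.99663631e-01 -8.08060461e-06  2.59350043e-02]
 [-2.58080136e-02 -9.85288934e-02 -9.94799479e-01]] 57.70700876197985
wrist [ 0.25039154 -0.60413949  0.3832276 ] [[ 0.27587882 -0.92744992 -0.25244312]
 [-0.9611906  -0.26670583 -0.07057362]
 [-0.00187455  0.26211572 -0.96503463]] 60.85960766436017
[ 0.17995846 -0.62390512  0.18687959] [[ 9.60815396e-01  2.77188501e-01 -5.55852256e-04]
 [ 2.77189057e-01 -9.60813655e-01  1.82949127e-03]
 [-2.69564943e-05 -1.91187955e-03 -9.99998172e-01]] 0.15
```

View pics/s0.png

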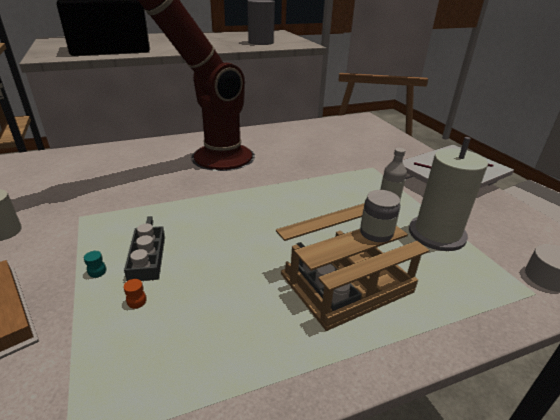

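View pics/t0.png

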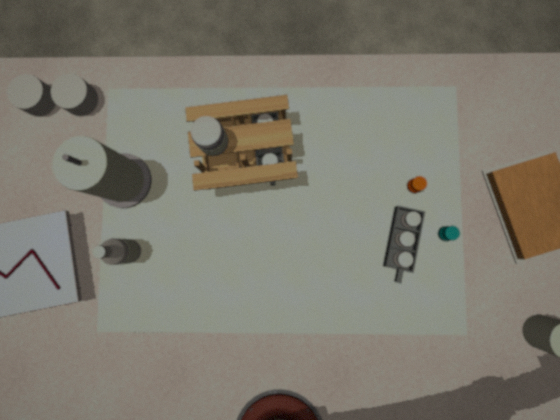

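The tray lies at top pixel (405,240), with its tongue at (400,275). The rack is at (240,145). The parked tray is in the right bay, and the tin at (208,135) stands over the empty left bay. Next I'll measure these.

```bash
python3 - <<'E'
from h import *
import pickle
F=pickle.load(open("f0.pkl","rb"))
t=F["top"];P=cloud(t)
def rect(m,n):
    p=P[m]; r=cv2.minAreaRect((p[:,:2]*1000).astype(np.float32)); print(n,m.sum(),"c",np.round(r[0],1),"size",np.round(r[1],1),"ang",round(r[2],2),"zmed",np.round(np.median(p[:,2])*1000,1))
X,Y,Z=P[...,0],P[...,1],P[...,2]
tr=(X>.25)&(X<.6)&(Y>-.37)&(Y<-.22)
print("table z",np.median(Z[tr&(Z<.01)]))
rect(tr&(Z>.015),"tray all");rect(tr&(Z>.025)&(Z<.041),"wall");rect(tr&(Z>.046),"pots")
rr=(X>.4)&(Y<.27)&(Y>-.1)
rect(rr&(Z>.1)&(Z<.122),"roof");rect(rr&(Z>.18)&(Y>0),"tin")
a=t["image"][190:295,370:470]
b=t["image"][85:200,170:310]
cv2.imwrite("pics/c1.png",np.hstack([cv2.resize(a,(400,420),interpolation=2),cv2.resize(b,(392,420),interpolation=2)])[:,:,::-1].clip(0,160)*1.5)
w=F["wrist"];save(w,"w0")
E
```

```text
table z 0.00048186531734695226
tray all 1651 c [ 485.  -302.3] size [ 67.6 240.9] ang 77.13 zmed 35.3
wall 609 c [ 481.5 -301.5] size [ 67.5 233.2] ang 77.06 zmed 32.4
pots 638 c [ 484.8 -302.9] size [ 39.4 240.9] ang 77.33 zmed 51.2
roof 5340 c [685.3  88. ] size [195.4 236.3] ang 7.12 zmed 112.6
tin 846 c [683.4 147.8] size [63.7 65.9] ang 32.98 zmed 197.4[ WARN:0@0.603] global loadsave.cpp:1063 imwrite_ Unsupported depth image for selected encoder is fallbacked to CV_8U.
```

View pics/c1.png

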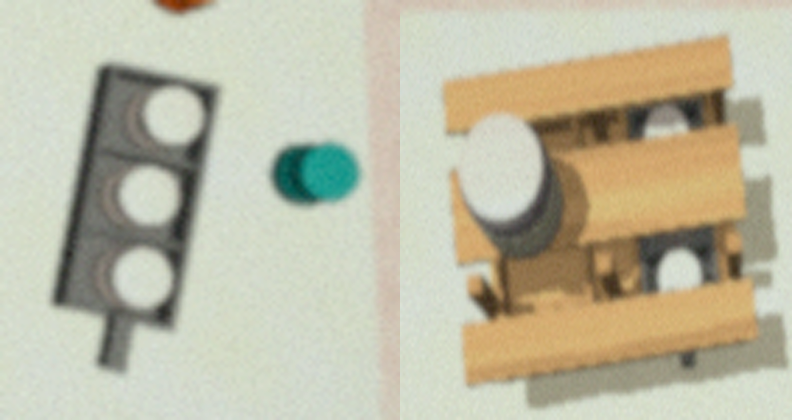

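```bash
python3 - <<'E'
from h import *
import pickle
F=pickle.load(open("f0.pkl","rb"))
for n in("top","scene"):
    t=F[n];P=cloud(t);X,Y,Z=P[...,0],P[...,1],P[...,2]
    def rect(m,k):
        p=P[m]; r=cv2.minAreaRect((p[:,:2]*1000).astype(np.float32)); print(n,k,m.sum(),"c",np.round(r[0],1),"size",np.round(r[1],1),"ang",round(r[2],2),"z",np.round(np.percentile(p[:,2],[50,95])*1000,1))
    a=np.radians(-12.9);u=(X-.447)*np.cos(a)+(Y+.294)*np.sin(a)
    tr=(X>.25)&(X<.545)&(Y>-.37)&(Y<-.22)&(Z>.02)
    rect(tr,"all"); 
    # find body / tongue by u
    v=-(X-.447)*np.sin(a)+(Y+.294)*np.cos(a)
    tg=tr&(u<-.055); h=u[tr]; print("u range",np.percentile(h,[0,.5,99.5,100]))
    for u0 in np.arange(-.13,.1,.01):
        m=tr&(abs(u-u0)<.005)
        if m.sum()>3: print(round(u0,3),m.sum(),np.round([v[m].min()*1e3,v[m].max()*1e3,np.median(Z[m])*1e3],1))
    rect((X>.4)&(Y<.27)&(Y>-.1)&(Z>.1)&(Z<.118),"roof")
E
```

```text
top all 1409 c [ 455.2 -295.5] size [ 67.6 179.8] ang 77.13 z [36.  53.3]
u range [-0.08158927 -0.07933455  0.09717635  0.09820311]
-0.08 21 [-5.8  6.  44.5]
-0.07 32 [-5.8  6.1 44.8]
-0.06 30 [-5.7  6.1 45.2]
-0.05 68 [-32.2  33.5  34.6]
-0.04 79 [-33.2  33.2  35.2]
-0.03 107 [-33.3  33.2  50.1]
-0.02 106 [-32.4  33.5  50.3]
-0.01 64 [-32.7  33.1  34.7]
-0.0 75 [-32.5  33.   29.6]
0.01 96 [-33.1  33.5  43.9]
0.02 106 [-32.9  33.7  49.9]
0.03 96 [-32.9  34.   49.6]
0.04 46 [-32.7  33.8  32.5]
0.05 83 [-32.7  34.2  29.7]
0.06 103 [-33.4  34.2  43.3]
0.07 107 [-31.8  33.8  50.4]
0.08 92 [-32.   34.2  50.1]
0.09 69 [-32.6  34.   32.5]
top roof 5330 c [685.3  88. ] size [195.4 236.3] ang 7.12 z [112.6 115. ]
scene all 1372 c [ 454.6 -294.6] size [ 66.7 182.4] ang 77.43 z [35.  52.8]
u range [-0.08363544 -0.08067804  0.09804185  0.09890009]
-0.08 15 [-5.3  6.6 45.3]
-0.07 15 [-3.6  6.9 45.8]
-0.06 15 [-5.1  6.9 45.5]
-0.05 68 [-30.6  34.1  31.3]
-0.04 37 [-32.3  34.2  50.7]
-0.03 62 [-31.2  34.3  50.9]
-0.02 90 [-31.3  34.2  47. ]
-0.01 78 [-31.4  34.1  45. ]
-0.0 61 [-31.8  34.3  29.3]
0.01 47 [-32.3  34.3  51.1]
0.02 74 [-31.6  34.1  51.5]
0.03 123 [-31.4  34.6  43.3]
0.04 81 [-31.4  34.4  41.7]
0.05 61 [-31.8  34.3  28.8]
0.06 59 [-30.6  34.7  50.7]
0.07 90 [-31.3  34.4  51.1]
0.08 159 [-31.5  34.7  39.4]
0.09 106 [-31.3  34.7  34.9]
scene roof 4853 c [684.8  88.9] size [196.2 238. ] ang 7.14 z [111.9 113.3]
```

View pics/w0.png

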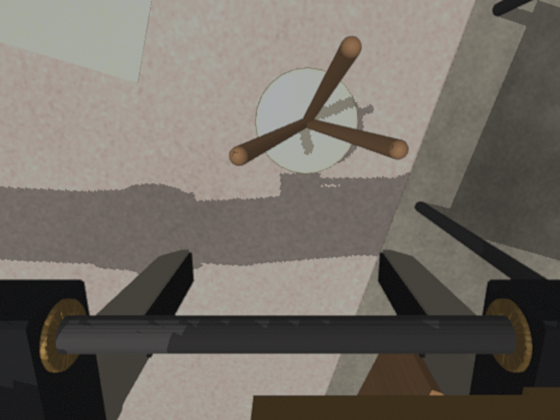

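Tongue top measures about 45 mm in both views. Tray centre is (0.4696, -0.2984) with yaw -12.8°. Rack yaw is 7.1° and the roof centre is (0.685, 0.088). I'll use a tool tilted 50° from vertical, so the gripper stays clear of the roof.

```bash
cat >> h.py <<'E'
from scipy.spatial.transform import Rotation as Ro
def Rt(yaw,tilt,pitchadd=0):
    a,t=np.radians([yaw,tilt+pitchadd]);c,s=np.cos(t),np.sin(t);C,S=np.cos(a),np.sin(a)
    z=np.array([C*s,S*s,-c]);x=np.array([C*c,S*c,s]);return np.c_[x,np.cross(z,x),z]
def plan(g,R,n,start=None):
    """g = grasp point goal"""
    s=observe() if start is None else start
    p0=np.array(s["position"]);R0=np.array(s["orientation"]);p1=np.array(g)+.019*R[:,2]
    rv=Ro.from_matrix(R0.T@R).as_rotvec(degrees=True)
    print("from",np.round(p0,4),"to",np.round(p1,4),"rot",np.round(rv,1))
    for k in range(n):
        Rk=R0@Ro.from_rotvec(rv*k/n,degrees=True).as_matrix()
        print("dp",np.round(Rk.T@(p1-p0)/n/.08,3).tolist(),"ang",np.round(rv/n/60,3).tolist())
E
python3 - <<'E'
from h import *
plan([.3750,-.2769,.039+.08],Rt(-12.8,50),6)
E
```

```text
from [ 0.18   -0.6239  0.1869] to [ 0.3892 -0.2801  0.1068] rot [-12.7  48.9  27. ]
dp [0.617, -0.567, 0.168] ang [-0.035, 0.136, 0.075]
dp [0.542, -0.62, 0.229] ang [-0.035, 0.136, 0.075]
dp [0.456, -0.669, 0.276] ang [-0.035, 0.136, 0.075]
dp [0.36, -0.711, 0.309] ang [-0.035, 0.136, 0.075]
dp [0.257, -0.747, 0.326] ang [-0.035, 0.136, 0.075]
dp [0.151, -0.776, 0.327] ang [-0.035, 0.136, 0.075]
```

Request:
jog_arm(
  deltas=[
    {"dp":[0.617,-0.567,0.168],"angular":[-0.035,0.136,0.075],"fingers":0.3},
    {"dp":[0.617,-0.567,0.168],"angular":[-0.035,0.136,0.075],"fingers":0.3},
    {"dp":[0.617,-0.567,0.168],"angular":[-0.035,0.136,0.075],"fingers":0.3},
  ],
)

```text
clock: 0.4
position: [0.2153, -0.5605, 0.1723]
orientation: [[0.969, 0.2, 0.147], [0.201, -0.98, 0.009], [0.145, 0.021, -0.989]]
wrist_force: [0.7, 1.0, -0.6]
opening: 0.0773
grasp_force: 0.0
```

Request:
jog_arm(
  deltas=[
    {"dp":[0.542,-0.62,0.229],"angular":[-0.035,0.136,0.075],"fingers":0.3},
    {"dp":[0.542,-0.62,0.229],"angular":[-0.035,0.136,0.075],"fingers":0.3},
    {"dp":[0.542,-0.62,0.229],"angular":[-0.035,0.136,0.075],"fingers":0.3},
  ],
)

```text
clock: 0.65
position: [0.2498, -0.5028, 0.1588]
orientation: [[0.95, 0.118, 0.288], [0.125, -0.992, -0.004], [0.286, 0.04, -0.957]]
wrist_force: [-0.7, -0.5, -0.5]
opening: 0.0653
grasp_force: 0.0
```

Request:
jog_arm(
  deltas=[
    {"dp":[0.456,-0.669,0.276],"angular":[-0.035,0.136,0.075],"fingers":0.3},
    {"dp":[0.456,-0.669,0.276],"angular":[-0.035,0.136,0.075],"fingers":0.3},
    {"dp":[0.456,-0.669,0.276],"angular":[-0.035,0.136,0.075],"fingers":0.3},
  ],
)

```text
clock: 0.9
position: [0.2846, -0.4453, 0.1453]
orientation: [[0.905, 0.034, 0.424], [0.05, -0.998, -0.027], [0.422, 0.046, -0.905]]
wrist_force: [-0.0, 0.4, 0.0]
opening: 0.065
grasp_force: 0.0
```

Request:
jog_arm(
  deltas=[
    {"dp":[0.36,-0.711,0.309],"angular":[-0.035,0.136,0.075],"fingers":0.3},
    {"dp":[0.36,-0.711,0.309],"angular":[-0.035,0.136,0.075],"fingers":0.3},
    {"dp":[0.36,-0.711,0.309],"angular":[-0.035,0.136,0.075],"fingers":0.3},
  ],
)

```text
clock: 1.15
position: [0.3206, -0.3841, 0.1322]
orientation: [[0.834, -0.046, 0.55], [-0.019, -0.998, -0.056], [0.552, 0.036, -0.833]]
wrist_force: [-0.1, 1.4, 0.6]
opening: 0.0651
grasp_force: 0.0
```

```bash
python3 - <<'E'
from h import *
s=observe();print(s["clock"],s["joint_positions"],s["opening"],s["wrist_force"])
plan([.3750,-.2769,.039+.08],Rt(-12.8,50),3)
E
```

```text
1.15 [ 95.39045917  28.32751211 -39.11099388 129.29344791 -49.94195412
  13.42906947  18.18262021] 0.06506861120120888 [-0.14150067  1.42625757  0.59194752]
from [ 0.3206 -0.3841  0.1322] to [ 0.3892 -0.2801  0.1068] rot [-5.2 16.2  9. ]
dp [0.172, -0.45, 0.221] ang [-0.029, 0.09, 0.05]
dp [0.127, -0.464, 0.222] ang [-0.029, 0.09, 0.05]
dp [0.081, -0.476, 0.217] ang [-0.029, 0.09, 0.05]
```

Request:
jog_arm(
  deltas=[
    {"dp":[0.172,-0.45,0.221],"angular":[-0.029,0.09,0.05],"fingers":0.3},
    {"dp":[0.172,-0.45,0.221],"angular":[-0.029,0.09,0.05],"fingers":0.3},
  ],
)

```text
clock: 1.32
position: [0.3409, -0.3803, 0.1381]
orientation: [[0.786, -0.098, 0.61], [-0.052, -0.994, -0.094], [0.616, 0.042, -0.787]]
wrist_force: [1.7, -0.1, 0.2]
opening: 0.065
grasp_force: 0.0
```

Request:
jog_arm(
  deltas=[
    {"dp":[0.127,-0.464,0.222],"angular":[-0.029,0.09,0.05],"fingers":0.3},
    {"dp":[0.127,-0.464,0.222],"angular":[-0.029,0.09,0.05],"fingers":0.3},
  ],
)

```text
clock: 1.48
position: [0.3315, -0.3342, 0.1964]
orientation: [[0.711, -0.138, 0.689], [-0.09, -0.99, -0.105], [0.697, 0.012, -0.717]]
wrist_force: [-1.5, -1.0, 0.7]
opening: 0.0653
grasp_force: 0.0
```

Request:
jog_arm(
  deltas=[
    {"dp":[0.081,-0.476,0.217],"angular":[-0.029,0.09,0.05],"fingers":0.3},
    {"dp":[0.081,-0.476,0.217],"angular":[-0.029,0.09,0.05],"fingers":0.3},
    {"dp":[0.081,-0.476,0.217],"angular":[-0.029,0.09,0.05],"fingers":0.3},
  ],
)

```text
clock: 1.73
position: [0.33, -0.3237, 0.2009]
orientation: [[0.687, -0.159, 0.709], [-0.138, -0.987, -0.088], [0.713, -0.037, -0.7]]
wrist_force: [-0.4, -0.1, -0.7]
opening: 0.0654
grasp_force: 0.0
```

```bash
python3 - <<'E'
from h import *
s=observe();print(s["clock"],s["joint_positions"],s["opening"],s["wrist_force"])
plan([.3750,-.2769,.039+.04],Rt(-12.8,50),1)
f=grab_frame("wrist");save(f,"w1");
for p in([.3819,-.2783,.046],[.3750,-.2769,.039]):print(proj(f,p))
E
```

```text
1.7333 [122.17042763  33.57371884 -76.86962733 138.48317816 -77.83016559
   0.92946709  35.17173604] 0.06537669924015188 [-0.39332953 -0.08239798 -0.71346887]
from [ 0.33   -0.3237  0.2009] to [ 0.3892 -0.2801  0.0668] rot [-4.1  4.5  0.9]
dp [-0.762, -0.592, 1.651] ang [-0.069, 0.076, 0.015]
[239.00804163 272.28249169]
[239.30369177 281.21548036]
```

View pics/w1.png

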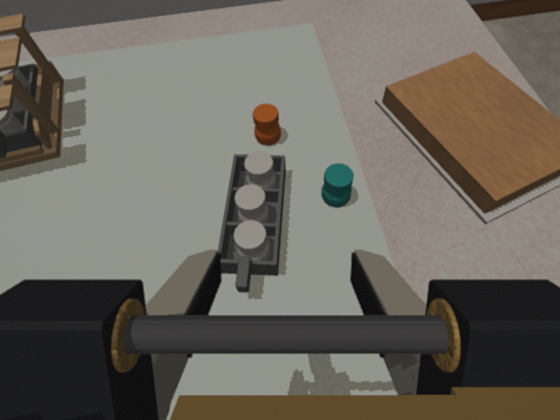

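The tilted pose is out of reach there: joints 3 to 6 are all at their limits. The view confirms the tongue at about (243,272), as predicted. I'll fit a quick kinematic model so I can check reach before choosing the tilts.

```bash
cat > k.py <<'E'
import numpy as np
from scipy.optimize import least_squares
from scipy.spatial.transform import Rotation as Ro
def fk(q,P):
    d1,d3,d5,d7,yaw,a3,a4,j7=P
    p=np.zeros(3);R=Ro.from_euler('z',yaw).as_matrix()
    q=np.radians(q);rot=lambda ax,t:Ro.from_euler(ax,t).as_matrix()
    p=p+R@[0,0,d1];R=R@rot('z',q[0])@rot('y',q[1])@rot('z',q[2])
    p=p+R@[a3,0,d3];R=R@rot('y',q[3])
    p=p+R@[a4,0,d5];R=R@rot('z',q[4])@rot('y',q[5])@rot('z',q[6]+j7)
    return p+R@[0,0,d7],R
Q=[[72.393,35.231,-.722,81.555,.464,63.22,-2.315],[95.39045917,28.32751211,-39.11099388,129.29344791,-49.94195412,13.42906947,18.18262021],[122.17042763,33.57371884,-76.86962733,138.48317816,-77.83016559,.92946709,35.17173604]]
T=[[.18,-.624,.187],[.3206,-.3841,.1322],[.33,-.3237,.2009]]
Z=[[0,0,-1],[.55,-.056,-.833],[.709,-.088,-.7]]
X=[[.961,.277,0],[.834,-.019,.552],[.687,-.138,.713]]
def res(P):
    o=[]
    for q,t,z,x in zip(Q,T,Z,X):
        p,R=fk(q,P);o+=list(p-t)+list(.3*(R[:,2]-z))+list(.3*(R[:,0]-x))
    return np.array(o)
def fit():
    best=None
    for y in np.radians([-146,34]):
        for j in (0,np.pi,1.57,-1.57):
            s=least_squares(res,[.34,.4,.4,.25,y,0,0,j])
            if best is None or s.cost<best.cost:best=s
    return best
LO=np.array([-178.69,-17.37,-77.05,15.02,-78.02,.78,-162.83])+1;HI=np.array([178.69,117.87,75.6,138.74,258.01,113.62,162.83])-1
def ik(g,R,P,q0s):
    t=np.array(g)+.019*R[:,2];b=None
    def e(q):
        p,r=fk(q,P);return np.r_[(p-t)*10,Ro.from_matrix(r.T@R).as_rotvec()*3]
    for q0 in q0s:
        s=least_squares(e,np.clip(q0,LO+.5,HI-.5),bounds=(LO,HI),x_scale=30.)
        if b is None or s.cost<b.cost:b=s
    return b
E
python3 - <<'E'
from h import *
import k
s=k.fit();print(s.cost,np.round(s.x,4),np.abs(s.fun).max());np.save("P.npy",s.x)
P=s.x;rng=np.random.default_rng(0)
def q0s(): return [k.Q[0],k.Q[1],[100,20,0,125,0,40,0],[140,20,0,125,0,40,0],[140,20,0,125,0,40,20],[160,40,0,110,0,30,0]]
o=np.array([.6168,.0795]);a=np.radians(7.13);rx=np.array([np.cos(a),np.sin(a)]);ry=np.array([-rx[1],rx[0]])
rk=lambda x,y,z:np.r_[o+x*rx+y*ry,z]
def test(n,g,yaw,ts):
    for t in ts:
        b=k.ik(g,Rt(yaw,t),P,q0s());print(n,t,round(np.sqrt(2*b.cost)*100,1),np.round(b.x).astype(int))
test("pick",[.375,-.2769,.039],-12.8,[0,10,20,30,40])
test("entry",rk(-207,60,.065),7.1,[-10,0,10,20])
test("mid",rk(-100,60,.06),7.1,[20,30,40])
test("home",rk(-19,60,.05),7.1,[25,35,45])
E
```

```text
0.03592662344337503 [ 0.7835 -0.3175 -0.0553  0.6637  0.4957 -0.5019 -0.0034 -1.2459] 0.15065180386019197
pick 0 52.2 [115  16   1 138  -1  17  48]
pick 10 93.3 [110  16  -2 138 -15  19  53]
pick 20 128.1 [110  14 -19 138 -30  23  49]
pick 30 144.0 [100   1 -36 138 -61  39  38]
pick 40 127.3 [ 39 -16   0 138 -69  48  10]
entry -10 213667.6 [-21  21 -17  16 180 113  12]
entry 0 213664.5 [-21  21 -17  16 180 113  12]
entry 10 213661.5 [-22  21 -16  16 180 113  12]
entry 20 213658.5 [-21  21 -18  16 180 113  11]
mid 20 114824.7 [-35  21 -19  16 180 113  -1]
mid 30 114822.4 [-35  21 -19  16 180 113  -2]
mid 40 114820.3 [-35  21 -19  16 180 113  -3]
home 25 61480.1 [-59  40 -43 121   0 113 137]
home 35 61479.8 [-58  41 -45 121   0 113  69]
home 45 61478.7 [-71  35 -27 121   0 113 122]
```

```bash
sed -i "s/    q=np.radians(q);rot/    q=np.radians(q)*SG;rot/; s/^def fk/SG=np.ones(7)\ndef fk/" k.py
cat > t.py <<'E'
from h import *
import k,itertools,os,sys
if not os.path.exists("S.npy"):
    best=None
    for sg in itertools.product([1,-1],repeat=4):
        k.SG=np.array([sg[0],1,sg[1],1,sg[2],1,sg[3]])
        for y in (0,np.radians(-146.)):
          for j in (0,np.pi):
            s=least=k.least_squares(k.res,[.34,.4,.4,.25,y,0,0,j])
            if best is None or s.cost<best[0]: best=(s.cost,s.x,k.SG,np.abs(s.fun).max())
    print(best);np.save("P.npy",best[1]);np.save("S.npy",best[2])
P=np.load("P.npy");k.SG=np.load("S.npy")
o=np.array([.6168,.0795]);a=np.radians(7.13);rx=np.array([np.cos(a),np.sin(a)]);ry=np.array([-rx[1],rx[0]])
rk=lambda x,y,z:np.r_[o+x*rx+y*ry,z]
def test(n,g,yaw,ts):
    az=np.degrees(np.arctan2(g[1],g[0]));q1=k.SG[0]*(az-np.degrees(P[4]))
    S=[[q1+d,20,-d,125,c,30,e] for d in(-30,0,30) for c in(0,) for e in(-20,20)]
    for t in ts:
        b=k.ik(g,Rt(yaw,t),P,S);r=b.fun;print(n,t,"err mm",round(np.linalg.norm(r[:3])*100,1),"deg",round(np.degrees(np.linalg.norm(r[3:])/3),1),np.round(b.x).astype(int))
E
cat > u.py <<'E'
from t import *
test("pick",[.375,-.2769,.039],-12.8,[0,10,20,30,40])
test("entry",rk(-207,60,.065) if 0 else np.r_[o-.207*rx+.06*ry,.065],7.1,[-10,0,10,20])
test("mid",np.r_[o-.1*rx+.06*ry,.06],7.1,[0,20,30,40])
test("home",np.r_[o-.019*rx+.06*ry,.05],7.1,[25,35,45])
E
python3 u.py
```

```text
(np.float64(3.916082718866892e-05), array([ 0.25372626,  0.53638987,  0.37924202,  0.32395109, -0.0287221 ,
        0.00590958,  0.00711308,  1.54685296]), array([-1,  1, -1,  1, -1,  1, -1]), np.float64(0.00597669995142419))
pick 0 err mm 0.0 deg 0.0 [ 30  35   7 120 -10  25 -58]
pick 10 err mm 0.0 deg 0.0 [ 39  33  -2 127 -19  11 -47]
pick 20 err mm 6.8 deg 2.3 [ 52  33 -15 132 -77   2  15]
pick 30 err mm 25.2 deg 8.5 [ 66  35 -27 131 -77   2  21]
pick 40 err mm 41.9 deg 14.1 [ 83  40 -42 131 -77   2  30]
entry -10 err mm 0.0 deg 0.0 [-15  33  -2 118  -1  39 -99]
entry 0 err mm 0.0 deg 0.0 [-26  30  11 126 -13  25 -86]
entry 10 err mm 0.0 deg 0.0 [-28  28  13 134 -27  10 -74]
entry 20 err mm 11.6 deg 3.5 [-29  26  12 138 -77   2 -25]
mid 0 err mm 0.0 deg 0.0 [-30  38  21 110 -21  36 -78]
mid 20 err mm 0.0 deg 0.0 [-23  33   8 127 -54   2 -46]
mid 30 err mm 19.8 deg 7.1 [-28  31  13 126 -77   2 -25]
mid 40 err mm 40.2 deg 14.6 [-35  31  20 126 -77   2 -27]
home 25 err mm 1.4 deg 0.6 [-22  38   8 118 -77   2 -23]
home 35 err mm 21.0 deg 8.4 [-26  37  12 117 -77   2 -24]
home 45 err mm 40.2 deg 16.1 [-32  37  18 116 -77   2 -27]
```

The model fits to a few mm. At this radius joint 6 limits the tilt to about 20°. New plan:
1. Grip near-vertically, lift the tray level, and insert it until most of it is over the lip.
2. Release it.
3. Push the last stretch with closed, slightly tilted fingers.

First I'll untangle the arm.

```bash
python3 - <<'E'
from h import *
plan([.3838,-.2789,.15],Rt(-12.8,0),3)
E
```

```text
from [ 0.3309 -0.3227  0.2012] to [ 0.3838 -0.2789  0.131 ] rot [ -3.5 -45.4   2.8]
dp [-0.082, -0.204, 0.345] ang [-0.019, -0.252, 0.015]
dp [0.008, -0.211, 0.351] ang [-0.019, -0.252, 0.015]
dp [0.095, -0.218, 0.333] ang [-0.019, -0.252, 0.015]
```

Request:
jog_arm(
  deltas=[
    {"dp":[0,0,0.05],"angular":[-0.019,-0.25,0.015],"fingers":0.3},
    {"dp":[0,0,0.05],"angular":[-0.019,-0.25,0.015],"fingers":0.3},
    {"dp":[0,0,0.05],"angular":[-0.019,-0.25,0.015],"fingers":0.3},
  ],
)

```text
clock: 2.03
position: [0.3403, -0.3208, 0.1871]
orientation: [[0.79, -0.158, 0.593], [-0.156, -0.986, -0.054], [0.593, -0.05, -0.804]]
wrist_force: [1.5, -0.1, -1.0]
opening: 0.0647
grasp_force: 0.0
```

Request:
jog_arm(
  deltas=[
    {"dp":[0,0,0],"angular":[-0.019,-0.25,0.015],"fingers":0.3},
    {"dp":[0,0,0],"angular":[-0.019,-0.25,0.015],"fingers":0.3},
    {"dp":[0,0,0],"angular":[-0.019,-0.25,0.015],"fingers":0.3},
  ],
)

```text
clock: 2.28
position: [0.3441, -0.3177, 0.1861]
orientation: [[0.885, -0.163, 0.436], [-0.169, -0.985, -0.026], [0.434, -0.051, -0.9]]
wrist_force: [0.1, 0.5, -0.4]
opening: 0.0653
grasp_force: 0.0
```

```bash
python3 - <<'E'
from h import *
s=observe();print(s["clock"],np.round(s["joint_positions"],1),s["wrist_force"])
plan([.3838,-.2789,.12],Rt(-12.8,0),2)
E
```

```text
2.2833 [ 72.3  14.6 -21.7 127.1 -33.5  25.6 -19.4] [ 0.14737272  0.5228981  -0.43260025]
from [ 0.3441 -0.3177  0.1861] to [ 0.3838 -0.2789  0.101 ] rot [ -3.6 -25.6   2.7]
dp [-0.052, -0.252, 0.58] ang [-0.03, -0.214, 0.023]
dp [0.071, -0.271, 0.57] ang [-0.03, -0.214, 0.023]
```

Request:
jog_arm(
  deltas=[
    {"dp":[-0.05,-0.25,0.4],"angular":[-0.03,-0.214,0.023],"fingers":0.3},
    {"dp":[-0.05,-0.25,0.4],"angular":[-0.03,-0.214,0.023],"fingers":0.3},
    {"dp":[-0.05,-0.25,0.4],"angular":[-0.03,-0.214,0.023],"fingers":0.3},
  ],
)

```text
clock: 2.53
position: [0.3582, -0.2968, 0.1555]
orientation: [[0.956, -0.195, 0.222], [-0.196, -0.98, -0.014], [0.22, -0.03, -0.975]]
wrist_force: [0.2, 0.4, -0.5]
opening: 0.0649
grasp_force: 0.0
```

Request:
jog_arm(
  deltas=[
    {"dp":[0.07,-0.27,0.57],"angular":[-0.03,-0.214,0.023],"fingers":0.3},
    {"dp":[0.07,-0.27,0.57],"angular":[-0.03,-0.214,0.023],"fingers":0.3},
    {"dp":[0.07,-0.27,0.57],"angular":[-0.03,-0.214,0.023],"fingers":0.3},
    {"dp":[0.07,-0.27,0.57],"angular":[-0.03,-0.214,0.023],"fingers":0.3},
  ],
)

```text
clock: 2.87
position: [0.3815, -0.2756, 0.1122]
orientation: [[0.977, -0.214, 0.002], [-0.214, -0.977, 0.004], [0.001, -0.004, -1.0]]
wrist_force: [0.2, 0.7, -0.2]
opening: 0.0655
grasp_force: 0.0
```

```bash
python3 - <<'E'
from h import *
s=observe();print(s["clock"],np.round(s["joint_positions"],1),s["wrist_force"])
plan([.3838,-.2789,.038],Rt(-12.8,0),2)
f=grab_frame("wrist")
P=cloud(f);X,Y,Z=P[...,0],P[...,1],P[...,2]
a=np.radians(-12.8);u=(X-.4696)*np.cos(a)+(Y+.2984)*np.sin(a);v=-(X-.4696)*np.sin(a)+(Y+.2984)*np.cos(a)
for u0 in np.arange(-.11,.1,.01):
    m=(abs(u-u0)<.004)&(abs(v)<.037)&(Z>.025)&(Z<.06)
    if m.sum()>3: print(round(u0,3),m.sum(),np.round([v[m].min()*1e3,v[m].max()*1e3,np.median(Z[m])*1e3],1))
save(f,"w2")
E
```

```text
2.8667 [ 32.2  25.6   1.6 115.7  -1.5  38.7 -67.4] [ 0.19151498  0.68648636 -0.165268  ]
from [ 0.3815 -0.2756  0.1122] to [ 0.3838 -0.2789  0.019 ] rot [-0.3 -0.1  0.5]
dp [0.018, 0.02, 0.583] ang [-0.002, -0.001, 0.004]
dp [0.018, 0.018, 0.583] ang [-0.002, -0.001, 0.004]
-0.1 152 [-8.2  3.4 45.4]
-0.09 152 [-8.   2.8 45.5]
-0.08 158 [-7.9  2.8 45.6]
-0.07 655 [-35.6  30.4  33.5]
-0.06 466 [-35.1  30.2  51.2]
-0.05 661 [-35.4  30.   51.4]
-0.04 623 [-35.   30.6  51.3]
-0.03 267 [-35.3  30.3  34.7]
-0.02 389 [-35.4  30.3  29.7]
-0.01 653 [-35.1  30.7  51.2]
-0.0 778 [-35.4  30.6  51.2]
0.01 667 [-35.1  30.5  51.2]
0.02 354 [-35.5  30.7  30. ]
0.03 506 [-35.4  30.7  33.4]
0.04 832 [-35.   30.6  51. ]
0.05 905 [-35.2  30.8  51.2]
0.06 91 [-34.9  30.8  33.1]
```

View pics/w2.png

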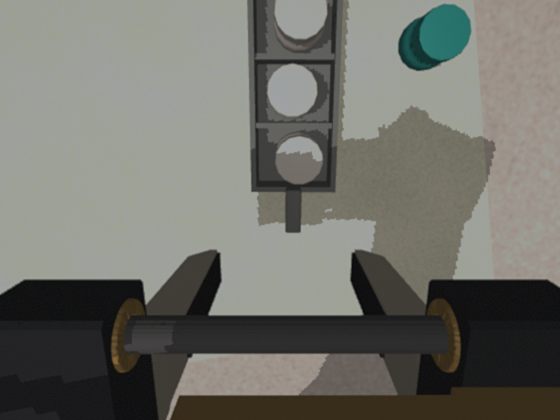

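The wrist view shows the tongue at column 293, rows 190–231, about centred between the fingers at a height of 45.5 mm. Descending and gripping.

Request:
jog_arm(
  deltas=[
    {"dp":[0.037,0.05,0.3],"angular":[0,0,0.008],"fingers":0.3},
    {"dp":[0.037,0.05,0.6],"angular":[0,0,0.008],"fingers":0.3},
    {"dp":[0.037,0.05,0.6],"angular":[0,0,0.008],"fingers":0.3},
  ],
)

```text
clock: 3.17
position: [0.3752, -0.283, 0.0627]
orientation: [[0.971, -0.237, -0.003], [-0.237, -0.971, 0.007], [-0.005, -0.006, -1.0]]
wrist_force: [-0.9, -0.6, -1.2]
opening: 0.065
grasp_force: 0.0
```

Request:
jog_arm(
  deltas=[
    {"dp":[0,0,0.2],"angular":[0,0,0],"fingers":0.3},
    {"dp":[0,0,0.4],"angular":[0,0,0],"fingers":0.3},
    {"dp":[0,0,0.566],"angular":[0,0,0],"fingers":0.3},
    {"dp":[0,0,0.566],"angular":[0,0,0],"fingers":0.3},
    {"dp":[0,0,0.566],"angular":[0,0,0],"fingers":0.3},
  ],
)

```text
clock: 3.58
position: [0.3778, -0.2842, 0.0205]
orientation: [[0.971, -0.237, 0.002], [-0.237, -0.971, 0.004], [0.001, -0.004, -1.0]]
wrist_force: [0.5, -0.4, 0.5]
opening: 0.0653
grasp_force: 0.0
```

Request:
jog_arm(
  deltas=[
    {"dp":[0,0,0],"angular":[0,0,0],"fingers":0.6},
    {"dp":[0,0,0],"angular":[0,0,0],"fingers":0.75},
    {"dp":[0,0,0],"angular":[0,0,0],"fingers":0.8},
    {"dp":[0,0,0],"angular":[0,0,0],"fingers":1},
    {"dp":[0,0,0],"angular":[0,0,0],"fingers":1},
  ],
  newtons=60,
)

```text
clock: 4.0
position: [0.3785, -0.2836, 0.0198]
orientation: [[0.972, -0.236, 0.003], [-0.236, -0.972, 0.004], [0.002, -0.004, -1.0]]
wrist_force: [0.5, -0.1, -0.2]
opening: 0.0365
grasp_force: 0.0
```

Request:
jog_arm(
  deltas=[
    {"dp":[0,0,0],"angular":[0,0,0],"fingers":1},
    {"dp":[0,0,0],"angular":[0,0,0],"fingers":1},
    {"dp":[0,0,0],"angular":[0,0,0],"fingers":1},
    {"dp":[0,0,0],"angular":[0,0,0],"fingers":1},
    {"dp":[0,0,0],"angular":[0,0,0],"fingers":1},
  ],
  newtons=60,
)

```text
clock: 4.42
position: [0.3783, -0.2835, 0.0193]
orientation: [[0.972, -0.236, 0.002], [-0.236, -0.972, 0.004], [0.001, -0.005, -1.0]]
wrist_force: [-0.5, 0.1, 0.5]
opening: 0.003
grasp_force: 0.0
```

The gripper closed to 3 mm with no force, so it may have missed. I'll look.

```bash
python3 - <<'E'
from h import *
s=observe();print(s["clock"],np.round(s["joint_positions"],1),s["opening"],s["grasp_force"])
f=grab_frame("wrist");g=grab_frame("scene");t=grab_frame("top")
r=lambda im,c:cv2.resize(im[c[0]:c[1],c[2]:c[3]],(400,400))
cv2.imwrite("pics/m1.png",np.hstack([r(f["image"],(0,420,70,490)),r(g["image"],(180,300,80,200))])[:,:,::-1])
P=cloud(t);X,Y,Z=P[...,0],P[...,1],P[...,2]
m=(X>.42)&(X<.545)&(Y>-.37)&(Y<-.22)&(Z>.02)&(Z<.06)
print(cv2.minAreaRect((P[m][:,:2]*1000).astype(np.float32)))
E
```

```text
4.4167 [ 33.6  35.    1.1 120.1  -2.2  25.  -67.1] 0.003032742576457497 0.0
((480.0613708496094, -301.26043701171875), (66.98750305175781, 128.15513610839844), 77.53607177734375)
```

View pics/m1.png

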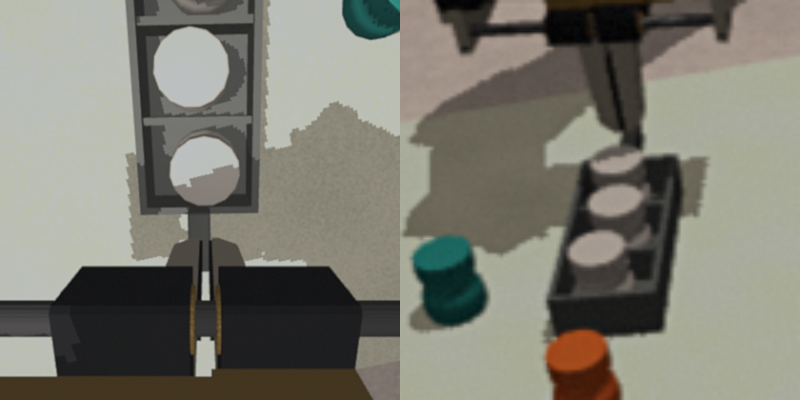

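```bash
python3 - <<'E'
from h import *
a=np.radians(-12.8)
for n in("wrist","top","scene"):
    f=grab_frame(n);P=cloud(f);X,Y,Z=P[...,0],P[...,1],P[...,2]
    u=(X-.4696)*np.cos(a)+(Y+.2984)*np.sin(a);v=-(X-.4696)*np.sin(a)+(Y+.2984)*np.cos(a)
    print(n)
    for u0 in np.arange(-.12,.11,.006):
        m=(abs(u-u0)<.003)&(abs(v)<.04)&(Z>.015)&(Z<.15)
        if m.sum()>3: print(round(u0,3),m.sum(),"v",np.round([v[m].min()*1e3,v[m].max()*1e3],1),"z",np.round(np.percentile(Z[m],[2,50,98])*1e3,1))
print(observe()["opening"])
E
```

```text
wrist
-0.102 22 v [-7.6 -4.1] z [ 62.3 114.6 121.6]
-0.096 57 v [-7.6 -4.1] z [ 61.1 109.5 121.2]
-0.09 53 v [-7.8 -4.3] z [ 58.4  62.1 136.2]
-0.084 2299 v [-21.8   9.8] z [ 45.1  71.7 104.5]
-0.078 303 v [-8.2  3.6] z [ 43.9  45.7 146.7]
-0.072 1835 v [-35.6  30.8] z [16.3 33.2 45.9]
-0.066 366 v [-39.9  30.8] z [16.3 33.4 52.4]
-0.06 1819 v [-40.   39.9] z [ 21.1 142.5 149.9]
-0.054 6981 v [-35.9  30.5] z [ 33.2 144.  149.8]
-0.048 1234 v [-35.5  30.6] z [19.4 51.3 52.8]
-0.042 1234 v [-35.3  30.9] z [19.2 51.2 52.7]
-0.036 1141 v [-35.2  30.6] z [18.4 51.  52.7]
-0.03 742 v [-35.4  30.8] z [16.6 33.1 52.2]
-0.024 1222 v [-35.3  30.6] z [22.2 29.2 34.2]
-0.018 641 v [-35.4  30.7] z [16.7 33.3 52.3]
-0.012 1195 v [-35.1  30.8] z [19.  51.1 52.6]
-0.006 1455 v [-35.3  30.9] z [19.2 51.2 52.8]
0.0 1553 v [-35.3  30.8] z [19.9 51.2 52.8]
0.006 1509 v [-35.2  30.9] z [19.1 51.2 52.8]
0.012 1241 v [-35.4  31.1] z [18.  51.  52.7]
0.018 522 v [-35.3  30.9] z [15.9 33.5 52.2]
0.024 2156 v [-35.3  30.9] z [16.3 28.7 34.2]
0.03 720 v [-35.2  31.1] z [15.9 24.5 34.8]
0.036 330 v [-31.3  30.2
[... 1879 characters left out ...]
z [18.  51.7 53.9]
-0.006 39 v [-32.4  33.4] z [21.1 50.8 53.6]
0.0 51 v [-31.6  33.5] z [17.2 49.  53.9]
0.006 74 v [-32.3  33.8] z [16.5 41.5 53.5]
0.012 100 v [-31.6  33.4] z [24.2 42.4 52.9]
0.018 28 v [-32.3  33.8] z [20.2 34.8 50.6]
0.024 60 v [-31.5  33.7] z [15.6 24.3 34.6]
0.03 26 v [-32.2  33.6] z [15.5 33.9 52.8]
0.036 41 v [-31.4  33.5] z [17.7 50.4 53.1]
0.042 41 v [-30.8  34. ] z [18.5 51.6 53.9]
0.048 65 v [-31.5  33.8] z [16.8 42.9 53.8]
0.054 79 v [-32.5  33.7] z [24.  43.7 53.3]
0.06 115 v [-31.4  34.1] z [24.1 39.3 53.1]
0.066 57 v [-32.4  33.7] z [18.1 39.5 51.8]
0.072 255 v [-32.3  33.8] z [15.5 26.2 35.2]
0.078 15 v [-31.3  32.2] z [15.4 22.6 36.3]
0.0005538864076281563
```

```bash
python3 - <<'E'
from h import *
import pickle
s=observe();p=np.array(s["position"]);R=np.array(s["orientation"])
for n in("wrist","scene"):
    f=grab_frame(n);q=(cloud(f)-p)@R*1000   # tool frame mm
    m=(abs(q[...,0])<25)&(abs(q[...,1])<35)&(q[...,2]>-90)&(q[...,2]<15)&(f["range_z"]>0)
    print(n,proj(f,p))
    for z in range(-90,15,6):
        k=m&(abs(q[...,2]-z)<3)
        if k.sum()>2: print(z,k.sum(),"x",np.round(np.percentile(q[k][:,0],[2,50,98])),"y",np.round(np.percentile(q[k][:,1],[2,50,98])))
f=pickle.load(open("f0.pkl","rb"))["wrist"]
for c,r in((183,262),(190,262),(388,262),(180,290),(395,290)):
    print((pt(f,c,r)-[.17995846,-.62390512,.18687959])@np.array([[.9608,.2772,0],[.2772,-.9608,.0018],[0,-.0019,-1]])*1000)
E
```

```text
wrist [285.74706243 246.49412611]
-90 17 x [-7.  9.  9.] y [-1. -1.  1.]
-84 57 x [8. 9. 9.] y [-1.  0.  1.]
-78 80 x [ 8.  9. 10.] y [-3. -1.  2.]
-72 94 x [ 8.  9. 10.] y [-3. -1.  2.]
-66 135 x [ 8. 10. 11.] y [-14.  -1.  13.]
-60 436 x [ 8. 10. 10.] y [-15.  -1.  15.]
-54 392 x [ 8. 10. 10.] y [-15.   1.  14.]
-48 342 x [ 8. 10. 10.] y [-14.  -0.  14.]
-42 372 x [-5. 10. 10.] y [-14.  -0.  13.]
-36 197 x [ 8. 10. 10.] y [-12.   1.  12.]
-30 110 x [ 8. 10. 20.] y [-7. -2.  6.]
-24 645 x [ 8. 16. 22.] y [-9. -3.  2.]
-18 152 x [19. 22. 24.] y [-32.  -2.  29.]
-12 974 x [18. 21. 24.] y [-34.  -5.  28.]
-6 236 x [21. 22. 24.] y [-33. -12.  25.]
0 186 x [21. 22. 24.] y [-33. -14.  25.]
6 153 x [21. 22. 25.] y [-33. -17.  25.]
12 137 x [21. 22. 24.] y [-33. -21.  25.]
scene [148.09291715 227.9120176 ]
-90 20 x [-3.  8. 11.] y [-20.  -7.  12.]
-84 38 x [-2.  8. 10.] y [-20.  -4.  13.]
-78 35 x [ 3.  7. 10.] y [-20.  -2.  13.]
-72 34 x [-1.  7. 10.] y [-19.  -3.  12.]
-66 36 x [-5.  7. 10.] y [-19.  -5.  11.]
-60 36 x [-0.  8. 10.] y [-19.  -3.  13.]
-54 31 x [ 3.  8. 10.] y [-18.  -5.  11.]
-48 28 x [-7.  8. 11.] y [-18.  -3.  11.]
-42 32 x [-4.  7. 10.] y [-18.  -4.  11.]
-36 16 x [ 6.  7. 10.] y [-13.  -2.   9.]
-30 14 x [-5.  7. 23.] y [-11.  -8.   3.]
-24 22 x [-12.   7.  16.] y [-12. -10.  -1.]
-18 12 x [-6. 19. 21.] y [-32. -18.  25.]
-12 27 x [-7. 20. 24.] y [-35. -23.  24.]
-6 15 x [-4. 19. 22.] y [-32. -24.  12.]
0 18 x [18. 20. 24.] y [-31. -20.  23.]
6 16 x [17. 20. 24.] y [-29. -20.  23.]
12 11 x [17. 19. 23.] y [-27. -21.  22.]
[  8.5389415  -47.1236216  -43.21385991]
[  4.84202219 -46.41582571 -34.46464894]
[  8.73153131  47.10168095 -43.96344862]
[ -0.45680637 -46.34167842 -53.31069478]
[  1.9218783   46.64971226 -58.16333599]
```

```bash
python3 - <<'E'
from h import *
s=observe();p=np.array(s["position"]);R=np.array(s["orientation"])
for n in ("scene","wrist"):
    f=grab_frame(n);q=(cloud(f)-p)@R*1000
    m=(abs(q[...,0])<60)&(abs(q[...,1])<110)&(q[...,2]>-190)&(q[...,2]<-60)&(f["range_z"]>0)
    for z in range(-190,-60,8):
        k=m&(abs(q[...,2]-z)<4)
        if k.sum()>2: print(n,z,k.sum(),"x",np.round(np.percentile(q[k][:,0],[2,50,98])),"y",np.round(np.percentile(q[k][:,1],[2,50,98])))
E
```

```text
scene -190 25 x [-13.  19.  21.] y [-43. -30.  12.]
scene -182 122 x [-8. 20. 24.] y [-43. -14.  14.]
scene -174 107 x [-12.  20.  25.] y [-43. -19.  12.]
scene -166 111 x [-16.  21.  25.] y [-43. -20.  13.]
scene -158 749 x [-32.  13.  35.] y [-95.   8.  88.]
scene -150 332 x [-20.  22.  36.] y [-97.   2.  85.]
scene -142 256 x [-18.  23.  36.] y [-93.  -0.  86.]
scene -134 251 x [12. 31. 36.] y [-86.  -1.  79.]
scene -126 196 x [-12.  32.  38.] y [-89.   0.  81.]
scene -118 67 x [-25.  32.  36.] y [-89.   6.  81.]
scene -110 3 x [ 5.  8. 11.] y [-32. -30.   3.]
scene -102 36 x [ 3.  8. 11.] y [-21.  -1.  13.]
scene -94 58 x [-6.  7. 10.] y [-21.  -3.  14.]
scene -86 49 x [-1.  7. 10.] y [-20.  -5.  13.]
scene -78 51 x [ 4.  7. 11.] y [-20.  -4.  13.]
scene -70 45 x [-5.  8. 11.] y [-20.  -5.  13.]
scene -62 32 x [-3.  7. 10.] y [-19.  -4.  12.]
wrist -150 754 x [23. 23. 24.] y [-48.  -8.  27.]
wrist -142 27663 x [22. 24. 36.] y [-47.  -4.  27.]
wrist -134 18142 x [23. 31. 37.] y [-57.  -2.  54.]
wrist -126 6588 x [31. 36. 37.] y [-58.  -2.  55.]
wrist -118 1199 x [ 5. 36. 37.] y [-28.  -2.  27.]
wrist -102 28 x [-8. -6. -4.] y [-2. -0.  2.]
wrist -94 20 x [-7. -6. -5.] y [-1. -0.  1.]
wrist -86 61 x [-7.  8.  9.] y [-1.  0.  1.]
wrist -78 109 x [ 8.  9. 10.] y [-3. -1.  2.]
wrist -70 120 x [ 8.  9. 10.] y [-3. -0.  2.]
wrist -62 320 x [ 8. 10. 10.] y [-15.   0.  15.]
```

Request:
jog_arm(
  deltas=[
    {"dp":[0,0,-0.15],"angular":[0,0,0],"fingers":0.5},
    {"dp":[0,0,-0.15],"angular":[0,0,0],"fingers":0.5},
    {"dp":[0,0,-0.15],"angular":[0,0,0],"fingers":0.5},
    {"dp":[0,0,-0.15],"angular":[0,0,0],"fingers":0.5},
    {"dp":[0,0,-0.15],"angular":[0,0,0],"fingers":0.5},
  ],
)

```text
clock: 5.33
position: [0.3781, -0.2834, 0.0311]
orientation: [[0.972, -0.236, 0.002], [-0.236, -0.972, 0.005], [0.0, -0.005, -1.0]]
wrist_force: [0.4, 0.0, -0.7]
opening: 0.0294
grasp_force: 0.0
```

Request:
jog_arm(
  deltas=[
    {"dp":[0.05,0,0],"angular":[0,0,0],"fingers":0.5},
    {"dp":[0.05,0,0.07],"angular":[0,0,0],"fingers":0.5},
    {"dp":[0.05,0,0.15],"angular":[0,0,0],"fingers":0.5},
    {"dp":[0.05,0,0.22],"angular":[0,0,0],"fingers":0.5},
    {"dp":[0.05,0,0.28],"angular":[0,0,0],"fingers":0.5},
  ],
)

```text
clock: 5.75
position: [0.3817, -0.2841, 0.0079]
orientation: [[0.972, -0.236, 0.001], [-0.236, -0.972, 0.005], [-0.0, -0.005, -1.0]]
wrist_force: [0.5, 0.3, 0.6]
opening: 0.0462
grasp_force: 0.0
```

The depth data show the real fingertips about 30 mm short of the reported TCP; the gripper body is shifted by the same amount. So the fingers closed just above the tongue. I'll lower the difference and close again.

Request:
jog_arm(
  deltas=[
    {"dp":[0.02,0,0.06],"angular":[0,0,0],"fingers":0.5},
    {"dp":[0.02,0,0.12],"angular":[0,0,0],"fingers":0.5},
    {"dp":[0.02,0,0.18],"angular":[0,0,0],"fingers":0.5},
    {"dp":[0.02,0,0.22],"angular":[0,0,0],"fingers":0.5},
    {"dp":[0.02,0,0.22],"angular":[0,0,0],"fingers":0.5},
  ],
)

```text
clock: 6.17
position: [0.3834, -0.2844, -0.0094]
orientation: [[0.972, -0.236, 0.001], [-0.236, -0.972, 0.005], [-0.0, -0.005, -1.0]]
wrist_force: [0.3, -0.2, 0.1]
opening: 0.0464
grasp_force: 0.0
```

Request:
jog_arm(
  deltas=[
    {"dp":[0,0,0],"angular":[0,0,0],"fingers":0.8},
    {"dp":[0,0,0],"angular":[0,0,0],"fingers":0.8},
    {"dp":[0,0,0],"angular":[0,0,0],"fingers":0.85},
    {"dp":[0,0,0],"angular":[0,0,0],"fingers":1},
    {"dp":[0,0,0],"angular":[0,0,0],"fingers":1},
  ],
  newtons=60,
)

```text
clock: 6.58
position: [0.384, -0.2847, -0.0084]
orientation: [[0.972, -0.236, 0.002], [-0.236, -0.972, 0.004], [0.001, -0.005, -1.0]]
wrist_force: [-0.7, 2.8, -0.1]
opening: 0.0178
grasp_force: 1.0
```

Request:
jog_arm(
  deltas=[
    {"dp":[0,0,0],"angular":[0,0,0],"fingers":1},
    {"dp":[0,0,0],"angular":[0,0,0],"fingers":1},
    {"dp":[0,0,0],"angular":[0,0,0],"fingers":1},
    {"dp":[0,0,0],"angular":[0,0,0],"fingers":1},
  ],
  newtons=60,
)

```text
clock: 6.92
position: [0.3842, -0.2836, -0.0084]
orientation: [[0.972, -0.234, 0.002], [-0.234, -0.972, 0.005], [0.001, -0.006, -1.0]]
wrist_force: [0.3, 4.7, 4.8]
opening: 0.0113
grasp_force: 59.8
```

Gripped: opening 11 mm, force 60 N. Lifting 33 mm and checking the tray's pitch.

Request:
jog_arm(
  deltas=[
    {"dp":[0,0,-0.04],"angular":[0,0,0],"fingers":1},
    {"dp":[0,0,-0.1],"angular":[0,0,0],"fingers":1},
    {"dp":[0,0,-0.16],"angular":[0,0,0],"fingers":1},
    {"dp":[0,0,-0.2],"angular":[0,0,0],"fingers":1},
    {"dp":[0,0,-0.2],"angular":[0,0,0],"fingers":1},
  ],
)

```text
clock: 7.33
position: [0.3835, -0.2855, 0.0078]
orientation: [[0.971, -0.237, 0.002], [-0.237, -0.971, 0.003], [0.001, -0.004, -1.0]]
wrist_force: [-0.1, -0.8, -4.5]
opening: 0.0118
grasp_force: 59.8
```

Request:
jog_arm(
  deltas=[
    {"dp":[0,0,-0.06],"angular":[0,0,0],"fingers":1},
    {"dp":[0,0,-0.12],"angular":[0,0,0],"fingers":1},
    {"dp":[0,0,-0.18],"angular":[0,0,0],"fingers":1},
    {"dp":[0,0,-0.22],"angular":[0,0,0],"fingers":1},
    {"dp":[0,0,-0.22],"angular":[0,0,0],"fingers":1},
  ],
)

```text
clock: 7.75
position: [0.3843, -0.2853, 0.0259]
orientation: [[0.972, -0.236, 0.004], [-0.236, -0.972, 0.003], [0.003, -0.004, -1.0]]
wrist_force: [0.3, -0.1, -5.0]
opening: 0.0116
grasp_force: 59.8
```

```bash
cat > meas.py <<'E'
from h import *
o=np.array([.6168,.0795]);
def tray(c0,yaw,names=("wrist","top")):
    """rough tray centre c0 & yaw deg -> plane fit of wall tops is hard; use pot tops + edges"""
    a=np.radians(yaw);s=observe()
    print("clk",round(s["clock"],2),"tcp",np.round(s["position"],4),"F",np.round(s["wrist_force"],1),"M",np.round(s["wrist_torque"],2),"open",round(s["opening"],4),"grip",round(s["grasp_force"],1))
    for n in names:
        f=grab_frame(n);P=cloud(f);X,Y,Z=P[...,0],P[...,1],P[...,2]
        u=(X-c0[0])*np.cos(a)+(Y-c0[1])*np.sin(a);v=-(X-c0[0])*np.sin(a)+(Y-c0[1])*np.cos(a)
        im=f["image"].astype(float);br=im.mean(-1)
        out=[]
        for u0 in(-.05,0,.05):
            m=(abs(u-u0)<.015)&(abs(v)<.015)&(br>90)&(Z>.03)&(Z<.13)
            if m.sum()>5: out.append((round(u0,3),int(m.sum()),round(np.percentile(Z[m],70)*1e3,1)))
        print(n,"pot tops",out)
        # side edges
        for u0 in np.arange(-.07,.075,.02):
            m=(abs(u-u0)<.005)&(abs(v)<.05)&(Z>.02)&(Z<.12)
            if m.sum()>10: print("  u",round(u0*1e3),"v",np.round(np.percentile(v[m],[1,99])*1e3,1),"mid",round(np.percentile(v[m],[1,99]).mean()*1e3,1))
        m=(abs(v)<.033)&(abs(u)<.12)&(Z>.025)&(Z<.12);print("  u max",np.round(np.percentile(u[m],[99.5])*1e3,1))
E
python3 - <<'E'
from meas import *
tray((.4696,-.2984),-12.8)
print(np.round(observe()["joint_positions"]))
E
```

```text
clk 7.75 tcp [ 0.3843 -0.2853  0.0259] F [ 0.3 -0.1 -5. ] M [ 0.13  0.48 -0.04] open 0.0116 grip 59.8
wrist pot tops [(-0.05, 3917, np.float64(85.6)), (0, 6042, np.float64(85.2)), (0.05, 287, np.float64(36.8))]
  u -70 v [-38.4  25.9] mid -6.2
  u -50 v [-38.6  26. ] mid -6.3
  u -30 v [-38.7  25.9] mid -6.4
  u -10 v [-38.8  25.8] mid -6.5
  u 10 v [-39.1  25.7] mid -6.7
  u 30 v [-39.   25.8] mid -6.6
  u max [38.3]
top pot tops [(-0.05, 50, np.float64(86.2)), (0, 168, np.float64(85.2)), (0.05, 136, np.float64(85.0))]
  u -70 v [ 5.1 26.5] mid 15.8
  u -50 v [-10.5  28.2] mid 8.9
  u -30 v [-37.3  28.8] mid -4.3
  u -10 v [-37.   28.5] mid -4.2
  u 10 v [-36.9  28.5] mid -4.2
  u 30 v [-37.   28.4] mid -4.3
  u 50 v [-37.8  28.3] mid -4.7
  u 70 v [-36.9  28.1] mid -4.4
  u max [89.8]
[ 33.  35.   1. 119.  -2.  26. -67.]
```

The tray hangs level, underside about 34 mm, with no slip. Now transit to the front of the left bay.

```bash
sed -i 's/p1=np.array(g)+.019\*R\[:,2\]/p1=np.array(g)+TIP*R[:,2]/; s/^def plan/TIP=0.\ndef plan/' h.py; python3 - <<'E'
from h import *
import k
P=np.load("P.npy");k.SG=np.load("S.npy")
plan([.4066,.1126,.0259],Rt(6.5,0),6)
g=np.array([.4066,.1126,.0259+.019]);s=k.ik(g,Rt(6.5,0),P,[observe()["joint_positions"]]);print(np.sqrt(2*s.cost),np.round(s.x))
E
```

```text
from [ 0.3838 -0.2849  0.0252] to [0.4066 0.1126 0.0259] rot [ -0.2  -0.1 -20.2]
dp [-0.149, -0.816, 0.002] ang [-0.001, -0.0, -0.056]
dp [-0.101, -0.823, 0.001] ang [-0.001, -0.0, -0.056]
dp [-0.053, -0.828, 0.001] ang [-0.001, -0.0, -0.056]
dp [-0.004, -0.83, 0.0] ang [-0.001, -0.0, -0.056]
dp [0.044, -0.828, -0.0] ang [-0.001, -0.0, -0.056]
dp [0.093, -0.824, -0.001] ang [-0.001, -0.0, -0.056]
1.3449703723262808e-06 [-21.  32.   6. 126.  -8.  22. -92.]
```

Request:
jog_arm(
  deltas=[
    {"dp":[-0.012,-0.065,0],"angular":[0,0,-0.004],"fingers":1},
    {"dp":[-0.034,-0.19,0],"angular":[0,0,-0.013],"fingers":1},
    {"dp":[-0.064,-0.36,0],"angular":[0,0,-0.024],"fingers":1},
    {"dp":[-0.104,-0.57,0],"angular":[0,0,-0.039],"fingers":1},
    {"dp":[-0.149,-0.816,0],"angular":[0,0,-0.056],"fingers":1},
  ],
)

```text
clock: 8.27
position: [0.3873, -0.2176, 0.0251]
orientation: [[0.984, -0.178, 0.002], [-0.178, -0.984, 0.004], [0.001, -0.005, -1.0]]
wrist_force: [1.1, 1.1, -4.5]
opening: 0.0117
grasp_force: 59.8
```

Request:
jog_arm(
  deltas=[
    {"dp":[-0.02,-0.165,0],"angular":[0,0,-0.011],"fingers":1},
    {"dp":[-0.04,-0.33,0],"angular":[0,0,-0.022],"fingers":1},
    {"dp":[-0.06,-0.494,0],"angular":[0,0,-0.034],"fingers":1},
    {"dp":[-0.08,-0.66,0],"angular":[0,0,-0.045],"fingers":1},
    {"dp":[-0.101,-0.823,0],"angular":[0,0,-0.056],"fingers":1},
  ],
)

```text
clock: 8.68
position: [0.3911, -0.1503, 0.0255]
orientation: [[0.993, -0.118, 0.001], [-0.118, -0.993, 0.005], [0.001, -0.005, -1.0]]
wrist_force: [-0.1, -0.3, -4.3]
opening: 0.0111
grasp_force: 59.8
```

Request:
jog_arm(
  deltas=[
    {"dp":[-0.01,-0.165,0],"angular":[0,0,-0.011],"fingers":1},
    {"dp":[-0.02,-0.33,0],"angular":[0,0,-0.022],"fingers":1},
    {"dp":[-0.03,-0.495,0],"angular":[0,0,-0.034],"fingers":1},
    {"dp":[-0.04,-0.66,0],"angular":[0,0,-0.045],"fingers":1},
    {"dp":[-0.053,-0.828,0],"angular":[0,0,-0.056],"fingers":1},
  ],
)

```text
clock: 9.1
position: [0.3948, -0.0843, 0.0258]
orientation: [[0.998, -0.06, 0.001], [-0.06, -0.998, 0.005], [0.001, -0.005, -1.0]]
wrist_force: [-0.5, 0.6, -6.2]
opening: 0.0115
grasp_force: 59.8
```

```bash
python3 - <<'E'
from h import *
s=observe();print(s["clock"],s["opening"],s["grasp_force"],s["wrist_force"],np.round(s["joint_positions"]))
plan([.4066,.1126,.0259],Rt(6.5,0),3)
E
```

```text
9.1 0.011516876412196644 59.80985999107361 [-0.50143514  0.56047276 -6.22151441] [  8.  31.   2. 130.  -3.  19. -81.]
from [ 0.3948 -0.0843  0.0258] to [0.4066 0.1126 0.0259] rot [-0.3 -0.1 -9.9]
dp [-0.0, -0.822, 0.004] ang [-0.002, -0.001, -0.055]
dp [0.047, -0.82, 0.002] ang [-0.002, -0.001, -0.055]
dp [0.095, -0.816, 0.001] ang [-0.002, -0.001, -0.055]
```

Request:
jog_arm(
  deltas=[
    {"dp":[0,-0.165,0],"angular":[0,0,-0.011],"fingers":1},
    {"dp":[0,-0.33,0],"angular":[0,0,-0.022],"fingers":1},
    {"dp":[0,-0.495,0],"angular":[0,0,-0.033],"fingers":1},
    {"dp":[0,-0.66,0],"angular":[0,0,-0.044],"fingers":1},
    {"dp":[0,-0.822,0.004],"angular":[0,0,-0.055],"fingers":1},
  ],
)

```text
clock: 9.52
position: [0.3987, -0.0186, 0.0258]
orientation: [[1.0, -0.002, 0.001], [-0.002, -1.0, 0.005], [0.001, -0.005, -1.0]]
wrist_force: [-0.3, -0.5, -5.2]
opening: 0.0113
grasp_force: 59.8
```

Request:
jog_arm(
  deltas=[
    {"dp":[0.01,-0.165,0],"angular":[0,0,-0.011],"fingers":1},
    {"dp":[0.02,-0.33,0],"angular":[0,0,-0.022],"fingers":1},
    {"dp":[0.03,-0.495,0],"angular":[0,0,-0.033],"fingers":1},
    {"dp":[0.04,-0.66,0],"angular":[0,0,-0.044],"fingers":1},
    {"dp":[0.047,-0.82,0],"angular":[0,0,-0.055],"fingers":1},
  ],
)

```text
clock: 9.93
position: [0.4026, 0.047, 0.0261]
orientation: [[0.998, 0.055, 0.001], [0.055, -0.998, 0.005], [0.001, -0.005, -1.0]]
wrist_force: [0.1, -0.5, -5.0]
opening: 0.0113
grasp_force: 59.8
```

Request:
jog_arm(
  deltas=[
    {"dp":[0.03,-0.25,0],"angular":[0,0,-0.017],"fingers":1},
    {"dp":[0.05,-0.46,0],"angular":[0,0,-0.031],"fingers":1},
    {"dp":[0.075,-0.63,0],"angular":[0,0,-0.043],"fingers":1},
    {"dp":[0.09,-0.75,0],"angular":[0,0,-0.051],"fingers":1},
    {"dp":[0.095,-0.816,0],"angular":[0,0,-0.055],"fingers":1},
  ],
)

```text
clock: 10.35
position: [0.407, 0.1131, 0.0264]
orientation: [[0.993, 0.114, 0.002], [0.114, -0.993, 0.005], [0.002, -0.005, -1.0]]
wrist_force: [0.1, -0.8, -4.6]
opening: 0.0116
grasp_force: 59.8
```

```bash
python3 - <<'E'
from meas import *
tray((.5,.1254),7.13)
f=grab_frame("top");P=cloud(f);X,Y,Z=P[...,0],P[...,1],P[...,2]
m=(X>.4)&(X<.575)&(Y>.06)&(Y<.2)&(Z>.055)&(Z<.1);print("tray top view",cv2.minAreaRect((P[m][:,:2]*1000).astype(np.float32)))
s=observe();print(s["orientation"],np.round(s["joint_positions"]))
E
```

```text
clk 10.35 tcp [0.407  0.1131 0.0264] F [ 0.1 -0.8 -4.6] M [-0.11  0.48 -0.06] open 0.0116 grip 59.8
wrist pot tops [(-0.05, 5216, np.float64(86.1)), (0, 5483, np.float64(85.7))]
  u -70 v [-33.6  31.5] mid -1.0
  u -50 v [-33.4  31.1] mid -1.1
  u -30 v [-33.6  31.2] mid -1.2
  u -10 v [-33.5  31. ] mid -1.3
  u 10 v [-33.9  31.4] mid -1.2
  u 30 v [-30.4  27.9] mid -1.2
  u max [30.4]
top pot tops [(-0.05, 94, np.float64(87.7)), (0, 140, np.float64(87.2)), (0.05, 126, np.float64(86.5))]
  u -50 v [-32.2   8.9] mid -11.6
  u -30 v [-32.1  33.2] mid 0.5
  u -10 v [-31.9  33.1] mid 0.6
  u 10 v [-31.8  34. ] mid 1.1
  u 30 v [-31.5  34.2] mid 1.3
  u 50 v [-31.5  34.5] mid 1.5
  u 70 v [-31.2  31.6] mid 0.2
  u max [119.1]
tray top view ((493.39715576171875, 123.40512084960938), (149.83200073242188, 66.53123474121094), 6.977283477783203)
[[ 0.99388461  0.11041541  0.00134867]
 [ 0.11040953 -0.99387872  0.0038506 ]
 [ 0.00176558 -0.00367814 -0.99999168]] [-20.  32.   3. 128.  -6.  21. -96.]
```

Top view puts the tray centre at rack (-117, 59) with yaw about 7.0°, lined up with the left bay. Inserting in three stages while watching the force.

Request:
jog_arm(
  deltas=[
    {"dp":[0.05,-0.002,0],"angular":[0,0,0],"fingers":1},
    {"dp":[0.16,-0.004,0],"angular":[0,0,0],"fingers":1},
    {"dp":[0.3,-0.006,0],"angular":[0,0,0],"fingers":1},
    {"dp":[0.45,-0.008,0],"angular":[0,0,0],"fingers":1},
    {"dp":[0.6,-0.012,0],"angular":[0,0,0],"fingers":1},
  ],
)

```text
clock: 10.92
position: [0.4567, 0.116, 0.0266]
orientation: [[0.994, 0.108, 0.003], [0.108, -0.994, 0.004], [0.003, -0.004, -1.0]]
wrist_force: [-0.1, -0.2, -5.3]
opening: 0.0115
grasp_force: 59.8
```

Request:
jog_arm(
  deltas=[
    {"dp":[0.13,-0.002,0],"angular":[0,0,0],"fingers":1},
    {"dp":[0.26,-0.004,0],"angular":[0,0,0],"fingers":1},
    {"dp":[0.38,-0.006,0],"angular":[0,0,0],"fingers":1},
    {"dp":[0.49,-0.008,0],"angular":[0,0,0],"fingers":1},
    {"dp":[0.6,-0.012,0],"angular":[0,0,0],"fingers":1},
  ],
)

```text
clock: 11.33
position: [0.5037, 0.1224, 0.0265]
orientation: [[0.994, 0.109, 0.002], [0.109, -0.994, 0.004], [0.002, -0.004, -1.0]]
wrist_force: [-0.4, 0.5, -5.6]
opening: 0.0114
grasp_force: 59.8
```

```bash
python3 - <<'E'
from meas import *
s=observe();q=s["position"][:2]-o;print(s["clock"],"tcp rack",np.round([q@[.9923,.1241]*1e3,q@[-.1241,.9923]*1e3],1),s["position"],s["wrist_force"],s["wrist_torque"],s["joint_positions"].round() if hasattr(s["joint_positions"],"round") else 0)
E
```

```text
11.3333 tcp rack [-106.9   56.6] [0.50368429 0.12241567 0.02647157] [-0.41090816  0.47060502 -5.60656625] [-0.01259979  0.37875824 -0.03736144] [-19.  37.   4. 113.  -5.  30. -95.]
```

Request:
jog_arm(
  deltas=[
    {"dp":[0,-0.02,0],"angular":[0,0,-0.006],"fingers":1},
    {"dp":[0.01,-0.04,0],"angular":[0,0,-0.012],"fingers":1},
    {"dp":[0.01,-0.045,0],"angular":[0,0,-0.012],"fingers":1},
  ],
)

```text
clock: 11.58
position: [0.5026, 0.1268, 0.0265]
orientation: [[0.992, 0.123, 0.001], [0.123, -0.992, 0.004], [0.002, -0.004, -1.0]]
wrist_force: [0.5, -0.7, -4.5]
opening: 0.0117
grasp_force: 59.9
```

```bash
python3 - <<'E'
from meas import *
s=observe();q=s["position"][:2]-o;R=s["orientation"];print("tcp rack",np.round([q@[.9923,.1241]*1e3,q@[-.1241,.9923]*1e3],1),"yaw",np.degrees(np.arctan2(R[1][0],R[0][0])),s["wrist_force"])
f=grab_frame("top");P=cloud(f);d=P[...,:2]-o;u=d@[.9923,.1241]*1e3;v=d@[-.1241,.9923]*1e3;Z=P[...,2]*1e3
for lo,hi in((-95,-85),(-80,-70),(-70,-60),(-60,-50),(-50,-40)):
    m=(u>lo)&(u<hi)&(abs(v-60)<45)&(Z>50)&(Z<100)
    print(lo,m.sum(),np.round(np.percentile(v[m],[1,99]),1) if m.sum()>5 else 0)
tray((.5936,.137),7.13,("wrist",))
E
```

```text
tcp rack [-107.4   61.2] yaw 7.044678299104527 [ 0.46440394 -0.66858612 -4.50927937]
-95 12 [29.2 36.4]
-80 3 0
-70 7 [29.7 50.4]
-60 26 [29.4 56.8]
-50 38 [29.4 60.4]
clk 11.63 tcp [0.5026 0.1268 0.0266] F [-0.1  0.2 -4.9] M [-0.17  0.3  -0.15] open 0.0117 grip 59.9
wrist pot tops [(-0.05, 5541, np.float64(86.3)), (0, 10650, np.float64(111.8))]
  u -70 v [-31.7  33.6] mid 1.0
  u -50 v [-31.2  33.4] mid 1.1
  u -30 v [-31.3  33.5] mid 1.1
  u -10 v [-48.8  48.6] mid -0.1
  u 10 v [-48.9  49. ] mid 0.0
  u max [12.6]
```

Request:
jog_arm(
  deltas=[
    {"dp":[0.1,0.004,0],"angular":[0,0,0.002],"fingers":1},
    {"dp":[0.22,0.01,0],"angular":[0,0,0.004],"fingers":1},
    {"dp":[0.34,0.015,0],"angular":[0,0,0.005],"fingers":1},
    {"dp":[0.44,0.018,0],"angular":[0,0,0.005],"fingers":1},
    {"dp":[0.5,0.018,0],"angular":[0,0,0.005],"fingers":1},
  ],
)

```text
clock: 12.1
position: [0.5444, 0.1304, 0.0268]
orientation: [[0.993, 0.117, 0.003], [0.117, -0.993, 0.004], [0.004, -0.004, -1.0]]
wrist_force: [0.2, -0.6, -5.3]
opening: 0.0115
grasp_force: 59.8
```

Request:
jog_arm(
  deltas=[
    {"dp":[0,0,0.02],"angular":[0,-0.02,0],"fingers":1},
    {"dp":[0,0,0.04],"angular":[0,-0.045,0],"fingers":1},
    {"dp":[0,0,0.05],"angular":[0,-0.07,0],"fingers":1},
    {"dp":[0,0,0.06],"angular":[0,-0.09,0],"fingers":1},
    {"dp":[0,0,0.06],"angular":[0,-0.09,0],"fingers":1},
  ],
)

```text
clock: 12.52
position: [0.544, 0.1304, 0.0215]
orientation: [[0.989, 0.117, -0.091], [0.117, -0.993, -0.007], [-0.091, -0.004, -0.996]]
wrist_force: [-0.1, -0.3, -5.2]
opening: 0.0114
grasp_force: 59.8
```

```bash
python3 - <<'E'
from meas import *
s=observe();q=s["position"][:2]-o;R=s["orientation"];print("tcp rack",np.round([q@[.9923,.1241]*1e3,q@[-.1241,.9923]*1e3],1),"yaw",np.degrees(np.arctan2(R[1][0],R[0][0])),s["wrist_force"],s["wrist_torque"])
f=grab_frame("wrist");P=cloud(f);d=P[...,:2]-o;u=d@[.9923,.1241]*1e3;v=d@[-.1241,.9923]*1e3;Z=P[...,2]*1e3
for lo,hi in((-50,-44),(-44,-38),(-38,-32)):
    m=(u>lo)&(u<hi)&(abs(v-60)<45)&(Z>40)&(Z<100)
    print(lo,m.sum(),np.round(np.percentile(v[m],[1,99]),1),np.round(np.percentile(Z[m],[10,50,90])) if m.sum()>5 else 0)
save(grab_frame("scene"),"s1",(170,330,240,440),3.5)
E
```

```text
tcp rack [-66.   59.6] yaw 6.759777806062179 [-0.06279528 -0.26094306 -5.2130506 ] [-0.07228075  0.32285653  0.01290984]
-50 584 [43.9 77.8] [74. 89. 98.]Traceback (most recent call last):
  File "<stdin>", line 6, in <module>
    return _quantile_unchecked(
        a, q, axis, out, overwrite_input, method, keepdims, weights)
    return _ureduce(a,
                    func=_quantile_ureduce_func,
    ...<5 lines>...
                    overwrite_input=overwrite_input,
                    method=method)
    r = func(a, **kwargs)
    result = _quantile(arr,
                       quantiles=q,
    ...<2 lines>...
                       out=out,
                       weights=wgt)
    slices_having_nans = np.isnan(arr[-1, ...])
                                  ~~~^^^^^^^^^
IndexError: index -1 is out of bounds for axis 0 with size 0
```

Still carrying the full weight. Lowering until contact.

Request:
jog_arm(
  deltas=[
    {"dp":[0,0,0.015],"angular":[0,0,0],"fingers":1},
    {"dp":[0,0,0.03],"angular":[0,0,0],"fingers":1},
    {"dp":[0,0,0.03],"angular":[0,0,0],"fingers":1},
  ],
)

```text
clock: 12.82
position: [0.5426, 0.1303, 0.0202]
orientation: [[0.989, 0.118, -0.091], [0.117, -0.993, -0.007], [-0.091, -0.004, -0.996]]
wrist_force: [-1.2, -0.4, -1.1]
opening: 0.0115
grasp_force: 59.8
```

Request:
jog_arm(
  deltas=[
    {"dp":[0,0,0.015],"angular":[0,0,0],"fingers":1},
    {"dp":[0,0,0.03],"angular":[0,0,0],"fingers":1},
    {"dp":[0,0,0.03],"angular":[0,0,0],"fingers":1},
  ],
)

```text
clock: 13.07
position: [0.542, 0.1303, 0.0192]
orientation: [[0.989, 0.117, -0.092], [0.117, -0.993, -0.007], [-0.092, -0.004, -0.996]]
wrist_force: [-5.1, -0.9, 10.2]
opening: 0.0117
grasp_force: 59.8
```

```bash
python3 - <<'E'
from meas import *
s=observe();print(s["wrist_force"],s["wrist_torque"])
save(grab_frame("scene"),"s1",(170,330,240,440),3.5)
E
```

```text
[-5.05739743 -0.85151357 10.20216988] [-0.17137874  1.05796474  0.01074065]
```

View pics/s1.png

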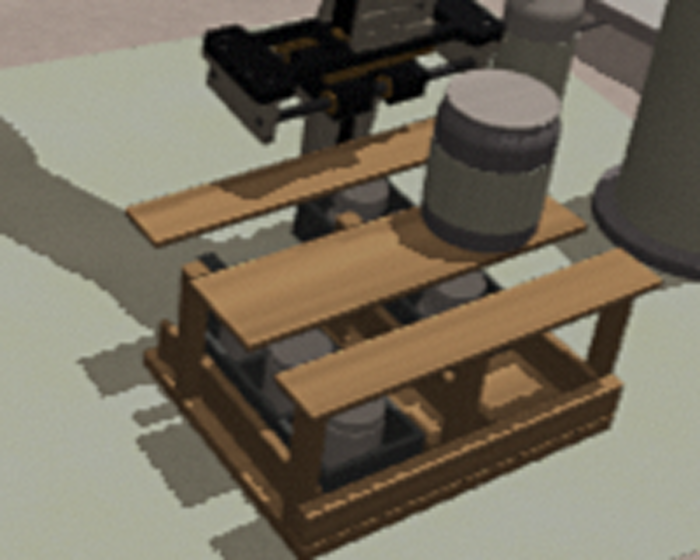

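The tray's nose is in the bay, its pots are standing, and it is supported (+10 N). Releasing and backing up.

Request:
jog_arm(
  deltas=[
    {"dp":[0,0,-0.02],"angular":[0,0,0],"fingers":0.85},
    {"dp":[0,0,-0.02],"angular":[0,0,0],"fingers":0.75},
    {"dp":[0,0,-0.02],"angular":[0,0,0],"fingers":0.65},
    {"dp":[0,0,-0.02],"angular":[0,0,0],"fingers":0.6},
    {"dp":[0,0,-0.02],"angular":[0,0,0],"fingers":0.6},
  ],
  newtons=20,
)

```text
clock: 13.53
position: [0.5431, 0.1303, 0.0187]
orientation: [[0.989, 0.117, -0.091], [0.117, -0.993, -0.007], [-0.091, -0.004, -0.996]]
wrist_force: [-0.2, -0.2, -0.3]
opening: 0.035
grasp_force: 0.0
```

```bash
python3 - <<'E'
from meas import *
import k
s=observe();q=s["position"][:2]-o;print("tcp rack",np.round([q@[.9923,.1241]*1e3,q@[-.1241,.9923]*1e3],1),s["opening"],s["grasp_force"],s["wrist_force"])
f=grab_frame("top");P=cloud(f);d=P[...,:2]-o;u=d@[.9923,.1241]*1e3;v=d@[-.1241,.9923]*1e3;Z=P[...,2]*1e3
g=grab_frame("scene");
for n,F in(("top",f),("scene",g)):
    P=cloud(F);d=P[...,:2]-o;u=d@[.9923,.1241]*1e3;v=d@[-.1241,.9923]*1e3;Z=P[...,2]*1e3
    for lo in range(10,130,8):
        m=(u>lo)&(u<lo+8)&(abs(v-60)<38)&(Z>5)&(Z<95)
        if m.sum()>8: print(n,lo,m.sum(),np.round(np.percentile(Z[m],[5,50,95])))
# push pose reach: tip centre at rack(-36,60), tilt t
P=np.load("P.npy");k.SG=np.load("S.npy")
for t in(10,15,20):
    R=Rt(7.13,t)
    for x in(-100,-36):
        tip=np.r_[o+x/1e3*np.array([.9923,.1241])+.06*np.array([-.1241,.9923]),.045]
        tcp=tip+.03*R[:,2]
        b=k.ik(tcp-.019*R[:,2],R,P,[s["joint_positions"]]);print(t,x,np.sqrt(2*b.cost)*100,np.round(b.x))
E
```

```text
tcp rack [-66.8  59.6] 0.0350397638941406 0.0 [-0.2076809  -0.16435836 -0.29265806]
top 18 14 [49. 72. 74.]
top 26 27 [22. 53. 73.]
top 34 38 [19. 24. 58.]
top 42 60 [22. 42. 52.]
top 50 42 [14. 42. 61.]
top 58 46 [18. 38. 59.]
scene 42 21 [31. 37. 42.]
scene 50 21 [37. 41. 50.]
scene 58 36 [38. 44. 54.]
scene 66 66 [40. 50. 67.]
scene 74 61 [49. 65. 67.]
scene 82 41 [59. 65. 67.]
scene 90 23 [11. 12. 18.]
scene 98 46 [10. 12. 24.]
scene 106 63 [11. 13. 35.]
scene 114 86 [11. 13. 37.]
scene 122 83 [11. 13. 38.]
10 -100 4.524900052224932e-07 [-20.  37.   6. 119.  -8.  15. -91.]
10 -36 1.07207966548724e-06 [-26.  41.  16. 109. -24.  23. -75.]
15 -100 4.352680992890759e-07 [-23.  36.   8. 123. -24.   7. -75.]
15 -36 2.463814862536591e-10 [ -16.   39.   -0.  113.    8.   13. -106.]
20 -100 6.718413709551545 [-23.  36.   8. 125. -77.   2. -23.]
20 -36 5.4928478158978354e-11 [-20.  39.   5. 117. -10.   5. -89.]
```

Released. The tray's nose is near rack x 93, so its centre is past the lip and it sits stably. Raise, then come down behind the tongue with fingers closed and a 13° tilt.

Request:
jog_arm(
  deltas=[
    {"dp":[0,0,-0.2],"angular":[0,0,0],"fingers":0.6},
    {"dp":[0,0,-0.45],"angular":[0,0,0],"fingers":0.6},
    {"dp":[0,0,-0.75],"angular":[0,0,0],"fingers":0.6},
    {"dp":[0,0,-0.75],"angular":[0,0,0],"fingers":0.6},
  ],
)

```text
clock: 13.97
position: [0.552, 0.1314, 0.0825]
orientation: [[0.99, 0.117, -0.083], [0.117, -0.993, -0.005], [-0.083, -0.005, -0.997]]
wrist_force: [1.1, 0.6, -0.2]
opening: 0.0374
grasp_force: 0.0
```

```bash
cat >> meas.py <<'E'
import h
h.TIP=.03
def rk(x,y,z): return np.r_[o+x/1e3*np.array([.9923,.1241])+y/1e3*np.array([-.1241,.9923]),z]
def tip():
    s=observe();R=np.array(s["orientation"]);p=np.array(s["position"])-.03*R[:,2];q=p[:2]-o
    print("clk",round(s["clock"],2),"tip rack",np.round([q@[.9923,.1241]*1e3,q@[-.1241,.9923]*1e3,p[2]*1e3],1),"tilt",np.round(np.degrees(np.arctan2(R[2,0],-R[2,2])),1),"F",np.round(s["wrist_force"],1),"J",np.round(s["joint_positions"]))
def tongue():
    for n in("top","wrist"):
        F=grab_frame(n);P=cloud(F);d=P[...,:2]-o;u=d@[.9923,.1241]*1e3;v=d@[-.1241,.9923]*1e3;Z=P[...,2]*1e3
        m=(u>-100)&(u<-26)&(abs(v-60)<9)&(Z>38)&(Z<82)
        print(n,"tongue",m.sum(),"u",np.round(np.percentile(u[m],[1,99]),1) if m.any() else 0,"v",np.round(np.percentile(v[m],[1,99]),1) if m.any() else 0,"Z",np.round(np.percentile(Z[m],[2,50,98])) if m.any() else 0)
E
python3 - <<'E'
from meas import *
tip();tongue();plan(rk(-116,60,.108),Rt(7.13,13),1);print("--");plan(rk(-116,60,.046),Rt(7.13,13),1,{"position":rk(-116,60,.108)+.03*Rt(7.13,13)[:,2],"orientation":Rt(7.13,13)})
E
```

```text
clk 13.97 tip rack [-55.4  59.4 112.4] tilt -4.7 F [ 1.1  0.6 -0.2] J [-18.  37.   4.  98.  -5.  50. -94.]
top tongue 51 u [-81.5 -53.1] v [54.7 66.2] Z [59. 75. 79.]
wrist tongue 1260 u [-78.8 -46. ] v [52.1 67.8] Z [57. 74. 76.]
from [0.5488 0.1308 0.0791] to [0.5009 0.1255 0.0788] rot [-0.2 18.1 -0.4]
dp [-0.599, -0.004, 0.058] ang [-0.004, 0.302, -0.007]
--
from [0.5009 0.1255 0.0788] to [0.5009 0.1255 0.0168] rot [0. 0. 0.]
dp [-0.174, -0.0, 0.755] ang [0.0, 0.0, 0.0]
```

Request:
jog_arm(
  deltas=[
    {"dp":[-0.25,0,-0.05],"angular":[0,0.06,0],"fingers":0.6},
    {"dp":[-0.45,0,-0.05],"angular":[0,0.16,0],"fingers":0.8},
    {"dp":[-0.6,0,0.06],"angular":[-0.004,0.302,-0.007],"fingers":1},
    {"dp":[-0.6,0,0.06],"angular":[-0.004,0.302,-0.007],"fingers":1},
    {"dp":[-0.6,0,0.06],"angular":[-0.004,0.302,-0.007],"fingers":1},
  ],
)

```text
clock: 14.48
position: [0.493, 0.1239, 0.0757]
orientation: [[0.969, 0.126, 0.212], [0.123, -0.992, 0.025], [0.214, 0.002, -0.977]]
wrist_force: [-0.7, -0.5, -0.2]
opening: 0.0153
grasp_force: 0.0
```

Request:
jog_arm(
  deltas=[
    {"dp":[0,0,0],"angular":[0,0,0],"fingers":1},
    {"dp":[0,0,0],"angular":[0,0,0],"fingers":1},
    {"dp":[0,0,0],"angular":[0,0,0],"fingers":1},
  ],
)

```text
clock: 14.73
position: [0.5025, 0.1254, 0.0783]
orientation: [[0.967, 0.124, 0.223], [0.121, -0.992, 0.027], [0.224, 0.001, -0.975]]
wrist_force: [0.0, -0.7, 0.7]
opening: 0.0006
grasp_force: 0.0
```

```bash
python3 - <<'E'
from meas import *
tip();tongue();plan(rk(-112,60,.048),Rt(7.13,13),1)
E
```

```text
clk 14.73 tip rack [-114.5   59.7  107.5] tilt 13.0 F [ 0.  -0.7  0.7] J [-23.  28.   6. 123.  -2.  17. -98.]
top tongue 173 u [-81.  -26.9] v [51.4 68.1] Z [47. 75. 81.]
wrist tongue 2389 u [-80.9 -26.4] v [51.5 68.8] Z [48. 75. 78.]
from [0.502  0.1252 0.0782] to [0.5049 0.126  0.0188] rot [ 0.   0.1 -0. ]
dp [-0.129, -0.006, 0.732] ang [0.001, 0.001, -0.0]
```

Request:
jog_arm(
  deltas=[
    {"dp":[-0.03,0,0.2],"angular":[0,0,0],"fingers":1},
    {"dp":[-0.09,0,0.5],"angular":[0,0,0],"fingers":1},
    {"dp":[-0.129,-0.006,0.732],"angular":[0,0,0],"fingers":1},
    {"dp":[-0.129,-0.006,0.732],"angular":[0,0,0],"fingers":1},
    {"dp":[-0.129,-0.006,0.732],"angular":[0,0,0],"fingers":1},
  ],
)

```text
clock: 15.25
position: [0.5033, 0.1256, 0.0181]
orientation: [[0.968, 0.124, 0.22], [0.121, -0.992, 0.026], [0.221, 0.001, -0.975]]
wrist_force: [-0.8, -0.3, 0.6]
opening: 0.0002
grasp_force: 0.0
```

```bash
python3 - <<'E'
from meas import *
tip();plan(rk(-62,60,.048),Rt(7.13,13),2)
E
```

```text
clk 15.25 tip rack [-113.5   59.9   47.3] tilt 12.8 F [-0.8 -0.3  0.6] J [-21.  35.   5. 125.  -3.   8. -98.]
from [0.5033 0.1256 0.0181] to [0.5545 0.1322 0.0188] rot [0.1 0.2 0. ]
dp [0.315, -0.001, 0.067] ang [0.001, 0.002, 0.0]
dp [0.315, -0.001, 0.068] ang [0.001, 0.002, 0.0]
```

Request:
jog_arm(
  deltas=[
    {"dp":[0.07,0,0.015],"angular":[0,0,0],"fingers":1},
    {"dp":[0.14,0,0.03],"angular":[0,0,0],"fingers":1},
    {"dp":[0.21,0,0.046],"angular":[0,0,0],"fingers":1},
    {"dp":[0.27,0,0.058],"angular":[0,0,0],"fingers":1},
    {"dp":[0.315,0,0.067],"angular":[0,0,0],"fingers":1},
  ],
)

```text
clock: 15.67
position: [0.528, 0.1289, 0.0193]
orientation: [[0.968, 0.124, 0.218], [0.121, -0.992, 0.027], [0.22, 0.001, -0.975]]
wrist_force: [-4.8, -0.7, 2.4]
opening: 0.0004
grasp_force: 1.9
```

Request:
jog_arm(
  deltas=[
    {"dp":[0.06,0,0.013],"angular":[0,0,0],"fingers":1},
    {"dp":[0.12,0,0.026],"angular":[0,0,0],"fingers":1},
    {"dp":[0.18,0,0.039],"angular":[0,0,0],"fingers":1},
    {"dp":[0.24,0,0.052],"angular":[0,0,0],"fingers":1},
    {"dp":[0.315,0,0.067],"angular":[0,0,0],"fingers":1},
  ],
)

```text
clock: 16.08
position: [0.554, 0.1322, 0.0191]
orientation: [[0.968, 0.124, 0.219], [0.122, -0.992, 0.027], [0.221, 0.001, -0.975]]
wrist_force: [-3.2, -0.1, -1.5]
opening: 0.0005
grasp_force: 1.4
```

```bash
python3 - <<'E'
from meas import *
tip();tongue();plan(rk(-34,60,.048),Rt(7.13,13),3)
E
```

```text
clk 16.08 tip rack [-62.4  60.1  48.3] tilt 12.8 F [-3.2 -0.1 -1.5] J [-20.  37.   5. 117.  -3.  13. -97.]
top tongue 25 u [-34.2 -26.2] v [52.2 66.5] Z [52. 74. 77.]
wrist tongue 2337 u [-64.3 -28.4] v [51.4 68.5] Z [58. 74. 81.]
from [0.5563 0.1325 0.0197] to [0.5823 0.1357 0.0188] rot [ 0. -0.  0.]
dp [0.106, 0.001, 0.029] ang [0.0, -0.0, 0.0]
dp [0.106, 0.001, 0.029] ang [0.0, -0.0, 0.0]
dp [0.106, 0.001, 0.029] ang [0.0, -0.0, 0.0]
```

Request:
jog_arm(
  deltas=[
    {"dp":[0.05,0,0.012],"angular":[0,0,0],"fingers":1},
    {"dp":[0.1,0,0.024],"angular":[0,0,0],"fingers":1},
    {"dp":[0.15,0,0.036],"angular":[0,0,0],"fingers":1},
    {"dp":[0.2,0,0.048],"angular":[0,0,0],"fingers":1},
    {"dp":[0.22,0,0.053],"angular":[0,0,0],"fingers":1},
  ],
)

```text
clock: 16.6
position: [0.5733, 0.1346, 0.0195]
orientation: [[0.967, 0.124, 0.222], [0.121, -0.992, 0.027], [0.224, 0.001, -0.975]]
wrist_force: [-2.0, -0.0, -1.0]
opening: 0.0005
grasp_force: 1.4
```

Request:
jog_arm(
  deltas=[
    {"dp":[0.025,0,0.006],"angular":[0,0,0],"fingers":1},
    {"dp":[0.05,0,0.012],"angular":[0,0,0],"fingers":1},
    {"dp":[0.05,0,0.012],"angular":[0,0,0],"fingers":1},
  ],
)

```text
clock: 16.85
position: [0.5769, 0.1351, 0.0193]
orientation: [[0.967, 0.124, 0.222], [0.121, -0.992, 0.027], [0.223, 0.001, -0.975]]
wrist_force: [-2.4, -0.1, -2.6]
opening: 0.0006
grasp_force: 1.1
```

```bash
cat >> meas.py <<'E'
def nose():
    F=grab_frame("scene");P=cloud(F);d=P[...,:2]-o;u=d@[.9923,.1241]*1e3;v=d@[-.1241,.9923]*1e3;Z=P[...,2]*1e3
    for lo in range(104,160,4):
        m=(u>lo)&(u<lo+4)&(abs(v-60)<30)&(Z>5)&(Z<80)
        if m.sum()>4: print(lo,m.sum(),np.round(np.percentile(Z[m],[5,50,95])),end=" ")
    F=grab_frame("top");P=cloud(F);d=P[...,:2]-o;u=d@[.9923,.1241]*1e3;v=d@[-.1241,.9923]*1e3;Z=P[...,2]*1e3
    m=(u>10)&(u<48)&(v<97)&(v>22)&(Z>25)&(Z<80);print("\ngap",np.round(np.percentile(Z[m],[5,50,95])) if m.sum()>5 else 0)
E
python3 - <<'E'
from meas import *
tip();nose()
E
```

```text
clk 16.85 tip rack [-39.4  60.1  48.6] tilt 12.9 F [-2.4 -0.1 -2.6] J [-20.  38.   5. 114.  -3.  15. -97.]
124 13 [31. 45. 55.] 128 23 [35. 44. 59.] 132 61 [36. 50. 65.] 136 58 [38. 57. 65.] 140 16 [38. 52. 64.] 144 159 [25. 37. 47.] 148 25 [39. 45. 46.] 156 43 [36. 37. 38.] 
gap [27. 59. 77.]
```

Request:
jog_arm(
  deltas=[
    {"dp":[0.02,0,0.005],"angular":[0,0,0],"fingers":1},
    {"dp":[0.04,0,0.01],"angular":[0,0,0],"fingers":1},
    {"dp":[0.04,0,0.01],"angular":[0,0,0],"fingers":1},
  ],
)

```text
clock: 17.2
position: [0.5799, 0.1355, 0.0192]
orientation: [[0.967, 0.124, 0.221], [0.121, -0.992, 0.027], [0.223, 0.001, -0.975]]
wrist_force: [-2.7, -1.1, -2.4]
opening: 0.0003
grasp_force: 1.2
```

Request:
jog_arm(
  deltas=[
    {"dp":[0.015,0,0.004],"angular":[0,0,0],"fingers":1},
    {"dp":[0.03,0,0.007],"angular":[0,0,0],"fingers":1},
    {"dp":[0.03,0,0.007],"angular":[0,0,0],"fingers":1},
  ],
)

```text
clock: 17.45
position: [0.5824, 0.1358, 0.0192]
orientation: [[0.967, 0.124, 0.221], [0.121, -0.992, 0.027], [0.223, 0.001, -0.975]]
wrist_force: [-3.1, -0.2, -2.2]
opening: 0.0006
grasp_force: 1.3
```

```bash
python3 - <<'E'
from meas import *
tip();nose()
E
```

```text
clk 17.45 tip rack [-33.8  60.1  48.5] tilt 12.9 F [-3.1 -0.2 -2.2] J [-19.  39.   4. 113.  -3.  16. -97.]
124 9 [26. 43. 55.] 128 16 [40. 46. 59.] 132 47 [37. 55. 66.] 136 55 [35. 56. 66.] 140 72 [37. 52. 66.] 144 38 [39. 57. 65.] 148 45 [33. 45. 48.] 152 96 [33. 41. 47.] 156 41 [35. 37. 38.] 
gap [27. 73. 77.]
```

Request:
jog_arm(
  deltas=[
    {"dp":[0.015,0,0.004],"angular":[0,0,0],"fingers":1},
    {"dp":[0.025,0,0.006],"angular":[0,0,0],"fingers":1},
    {"dp":[0.025,0,0.006],"angular":[0,0,0],"fingers":1},
  ],
)

```text
clock: 17.8
position: [0.5843, 0.136, 0.0192]
orientation: [[0.967, 0.124, 0.221], [0.121, -0.992, 0.027], [0.223, 0.001, -0.975]]
wrist_force: [-2.6, -0.4, -1.7]
opening: 0.0005
grasp_force: 1.3
```

Request:
jog_arm(
  deltas=[
    {"dp":[0.015,0,0.004],"angular":[0,0,0],"fingers":1},
    {"dp":[0.025,0,0.006],"angular":[0,0,0],"fingers":1},
    {"dp":[0.025,0,0.006],"angular":[0,0,0],"fingers":1},
  ],
)

```text
clock: 18.05
position: [0.585, 0.1361, 0.0186]
orientation: [[0.968, 0.125, 0.219], [0.122, -0.992, 0.027], [0.22, 0.001, -0.975]]
wrist_force: [-4.7, -0.9, -1.9]
opening: 0.0003
grasp_force: 2.3
```

```bash
python3 - <<'E'
from meas import *
tip();nose()
E
```

```text
clk 18.05 tip rack [-31.1  60.2  47.9] tilt 12.7 F [-4.7 -0.9 -1.9] J [-19.  39.   4. 113.  -3.  16. -96.]
124 9 [39. 44. 55.] 128 14 [39. 46. 58.] 132 40 [38. 64. 66.] 136 54 [37. 56. 66.] 140 64 [36. 53. 66.] 144 77 [38. 53. 65.] 148 13 [37. 47. 64.] 152 79 [36. 44. 47.] 156 70 [36. 38. 47.] 
gap [27. 72. 78.]
```

Force is rising, so the tray is at the stop. Retracting to let the tail drop.

Request:
jog_arm(
  deltas=[
    {"dp":[-0.05,0,-0.012],"angular":[0,0,0],"fingers":1},
    {"dp":[-0.1,0,-0.024],"angular":[0,0,0],"fingers":1},
    {"dp":[-0.2,0,-0.05],"angular":[0,0,0],"fingers":1},
    {"dp":[-0.3,0,-0.07],"angular":[0,0,0],"fingers":1},
    {"dp":[-0.3,0,-0.07],"angular":[0,0,0],"fingers":1},
  ],
)

```text
clock: 18.57
position: [0.5607, 0.1331, 0.0197]
orientation: [[0.967, 0.125, 0.221], [0.122, -0.992, 0.027], [0.223, 0.001, -0.975]]
wrist_force: [-0.9, 0.5, 0.0]
opening: 0.0007
grasp_force: 0.0
```

```bash
python3 - <<'E'
from meas import *
tip();nose()
F=grab_frame("scene");P=cloud(F);d=P[...,:2]-o;u=d@[.9923,.1241]*1e3;v=d@[-.1241,.9923]*1e3;Z=P[...,2]*1e3
f=grab_frame("top");Pt=cloud(f);dt=Pt[...,:2]-o;ut=dt@[.9923,.1241]*1e3;vt=dt@[-.1241,.9923]*1e3;Zt=Pt[...,2]*1e3
for s,n in((60,"ours"),(-60,"parked")):
    for x in range(-40,160,8):
        m=(u>x)&(u<x+8)&(abs(v-s)<14)&(Z>15)&(Z<100);k=(ut>x)&(ut<x+8)&(abs(vt-s)<14)&(Zt>15)&(Zt<100)
        if m.sum()>4 or k.sum()>4: print(n,x,m.sum(),np.round(np.percentile(Z[m],90),1) if m.sum()>4 else "-",k.sum(),np.round(np.percentile(Zt[k],90),1) if k.sum()>4 else "-")
cv2.imwrite("pics/e1.png",np.hstack([cv2.resize(F["image"][180:320,250:440],(400,300)),cv2.resize(f["image"][85:205,160:310],(375,300))])[:,:,::-1])
E
```

```text
clk 18.57 tip rack [-55.7  60.2  49. ] tilt 12.9 F [-0.9  0.5  0. ] J [-20.  37.   5. 116.  -3.  14. -97.]
124 11 [36. 45. 57.] 128 23 [38. 46. 63.] 132 44 [36. 58. 65.] 136 56 [36. 55. 65.] 140 72 [37. 51. 64.] 144 17 [41. 54. 63.] 148 42 [37. 45. 47.] 152 99 [34. 40. 46.] 156 39 [35. 37. 38.] 
gap [36. 63. 67.]
ours -24 14 59.4 11 59.6
ours -16 13 58.3 0 -
ours 16 0 - 12 66.4
ours 24 0 - 40 66.1
ours 32 0 - 38 66.4
ours 40 13 38.2 28 66.4
ours 48 25 41.8 22 44.4
ours 56 13 39.1 33 45.2
ours 64 22 64.5 11 40.4
ours 72 41 65.1 0 -
ours 80 39 64.9 0 -
ours 88 10 65.3 0 -
ours 128 26 64.7 1 -
ours 136 114 63.8 5 66.0
ours 144 19 58.4 7 46.2
ours 152 71 45.3 9 47.1
parked -32 3 - 15 60.0
parked -24 16 59.2 10 61.4
parked -16 11 58.5 0 -
parked 0 18 36.5 0 -
parked 16 0 - 16 66.9
parked 24 0 - 38 66.1
parked 32 8 38.7 40 66.4
parked 40 9 39.8 24 66.0
parked 48 37 41.5 22 43.2
parked 56 1 - 42 55.5
parked 64 18 64.7 3 -
parked 72 36 65.3 0 -
parked 80 48 65.3 0 -
parked 88 19 64.7 0 -
parked 120 0 - 17 66.3
parked 128 35 64.7 38 66.9
parked 136 138 64.1 27 66.6
parked 144 73 54.2 17 48.5
parked 152 52 45.2 10 46.4
```

View pics/e1.png

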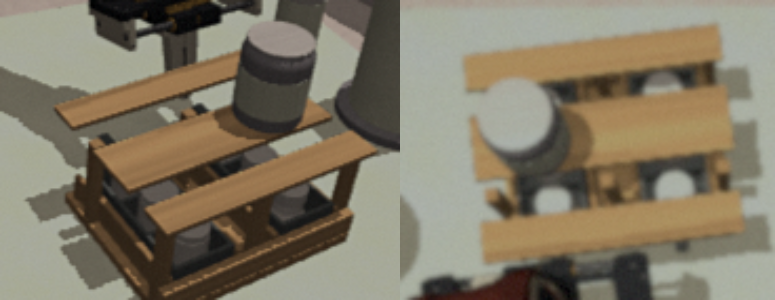

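The tail has dropped. Pot tops (66 mm) and tongue top (59 mm) match the parked tray, the tin is undisturbed, and the gripper is clear. Handing in.

```bash
python3 -c "
from h import *
print(job_done())"
```

```text
the job is handed in; nothing more can be done
None
```

The tray is home and flat in the left bay with its tail down behind the lip, its pots standing and the other things left in place, going by the final camera check; the job is handed in, but no verdict came back.

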